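# Hang canisters on the balance rack

## Task

Thread the three lidded canisters by the eyes on their lids onto the pivoting bar of the balance rack, alternating sides so that it never tips far over: first a small one on the left arm (the robot's left), then the large one on the right arm, then the other small one on the left. Ease each one's weight gently onto the bar before letting go, and finally slide whichever needs it along the bar until the bar hangs level and still with all three on it. Don't knock or force the rack, and leave everything else where it stands.

Things in the scene. Friction and masses are not known exactly. Their poses are not given: they have to be found in the camera images.
- bar (a joint): tilt of the pivoting bar in rad: 0 = level, positive = left (+y) arm up, right arm down; stops at +-0.42. A sprung pivot of 0.65 N m/rad brings the empty bar back to level: 1 N hung 0.1 m from the pivot tilts it 0.154 rad. Lightly damped, no friction; swings for about a second.
- bar_mid (a point): middle of the bar, on its axis and on the pivot, 170 mm above the counter. Bar: plain round steel rod, 12 mm thick, 420 mm long (210 mm each side), rounded free ends. A 16 mm post carries it, with a fork 30 mm (x) by 22 mm (y) round the pivot, on a fixed 130 x 100 x 12 mm foot. y runs along the bar towards its left end and tilts with it, x is the pivot axis, z square to the bar, up.
- small_a_tab (a point): middle of the upper part of the flat black grip tab on top of canister small_a, 118 mm above the canister's underside. Tab 8 mm thick (along x), 22 mm wide (along y), 36 mm tall: it ends 12 mm above and 24 mm below this point. Gripped across its 8 mm. The centre of the eye lies 40 mm straight below. z up; a half turn about z changes nothing.
- small_a_eye (a point): centre of the eye of small_a, between lid and tab: a short closed hexagonal steel tube, corner up, 12 mm long, its opening along the canister's y axis; inside 24 mm across flats, 28 mm corner to corner, strip 3 mm thick. Hung on a level bar, this point lies about 6 mm below the bar's axis.
- small_a: Small lidded round steel canister, 44 mm across (lid 48 mm) and 130 mm tall to the tab's top, loose, standing upright on the counter at the start. Mass about 120 g (78 to 168 g, by what is in it). Origin at the centre of its underside, z up, y along the eye's opening.
- small_b_tab (a point): middle of the upper part of the flat black grip tab on top of canister small_b, 118 mm above the canister's underside. Tab 8 mm thick (along x), 22 mm wide (along y), 36 mm tall: it ends 12 mm above and 24 mm below this point. Gripped across its 8 mm. The centre of the eye lies 40 mm straight below. z up; a half turn about z changes nothing.
- small_b_eye (a point): centre of the eye of small_b, between lid and tab: a short closed hexagonal steel tube, corner up, 12 mm long, its opening along the canister's y axis; inside 24 mm across flats, 28 mm corner to corner, strip 3 mm thick. Hung on a level bar, this point lies about 6 mm below the bar's axis.
- small_b: Small lidded round steel canister, 44 mm across (lid 48 mm) and 130 mm tall to the tab's top, loose, standing upright on the counter at the start. Mass about 120 g (78 to 168 g, by what is in it). Origin at the centre of its underside, z up, y along the eye's opening.
- large_tab (a point): middle of the upper part of the flat black grip tab on top of canister large, 122 mm above the canister's underside. Tab 8 mm thick (along x), 22 mm wide (along y), 36 mm tall: it ends 12 mm above and 24 mm below this point. Gripped across its 8 mm. The centre of the eye lies 40 mm straight below. z up; a half turn about z changes nothing.
- large_eye (a point): centre of the eye of large, between lid and tab: a short closed hexagonal steel tube, corner up, 12 mm long, its opening along the canister's y axis; inside 24 mm across flats, 28 mm corner to corner, strip 3 mm thick. Hung on a level bar, this point lies about 6 mm below the bar's axis.
- large: Large lidded round steel canister, 72 mm across (lid 76 mm) and 134 mm tall to the tab's top, loose, standing upright on the counter at the start. Mass about 250 g (190 to 325 g, by what is in it). Origin at the centre of its underside, z up, y along the eye's opening.
- rest_l: blue ceramic chopstick rest, 55 x 16 x 12 mm; a bystander, to be left alone. Origin under its middle
- rest_r: white ceramic chopstick rest, 55 x 16 x 12 mm; a bystander, to be left alone. Origin under its middle
- saucer: white saucer, 84 mm across, 16 mm high; a bystander, to be left alone. Origin under its middle
- bowl: brown earthenware bowl, 140 mm across, 50 mm high; a bystander, to be left alone. Origin under its middle
- sauce: amber sauce bottle, 54 mm across, 140 mm high; a bystander, to be left alone. Origin under its middle
- tea_cup: blue tea cup, 70 mm across, 65 mm high; a bystander, to be left alone. Origin under its middle
- spatula: spatula with a dark wooden handle, lying on the counter; a bystander, to be left alone. Origin under its middle
There are look-alikes about, which are no part of the job. What is shaped like the small_b but green, turquoise or yellow is not meant.

How it is judged:
By the outcome, as a careful person would: the job done as asked, in the order asked, and still so for the second after the job is handed in, with the robot touching nothing.
It also fails if it takes over 72 s, if anything falls off the work surface, if the arm or the gripper's body presses on something with over 40 N, if the wrist force passes 120 N, or if a joint passes its speed limit or range.

## Robot

A 6-joint arm with a two-finger parallel gripper is mounted at the origin on the work surface. World frame = base frame: x ahead of the robot, y to its left, z up, the work surface at z = 0. Lengths are in mm, angles in rad, forces in N, time in s.
With the tool pointing down it reaches from about 275 to 1000 mm from the base axis. Payload 8.4 kg.
Tool frame: the origin (TCP) lies on the mounting face of the last link; the fingertips stand 173 mm ahead of it and the grasp point (between the pads) lies 155 mm ahead of it; z points along the fingers, y is the direction in which the jaws open and shut (so a half turn about z gives the same grasp; the last joint's range is limited). The gripper opens to 85 mm and grips with 20 to 120 N. Pads are 22 mm wide; open, the fingers measure 114 mm over their backs; the gripper's body (76 mm by 85 mm) begins 54 mm behind the grasp point. The pads swing forward as they close: fully open they stand 13 mm farther back than shut.
Start: joints at [-1.216, 0.353, 1.633, -0, 1.155, -0.002], TCP at [218.298, -585.641, 404.681] pointing down, gripper open.
Joint ranges: [-2.63, 2.63], [-0.92, 2.1], [0.06, 2.66], [-1.3, 4.44], [0, 2.69], [-3.02, 3.02]. Speed limits (rad/s): [2.22, 2.22, 2.79, 3.14, 3.14, 3.14].

## Interface

Orientations are given as [roll, pitch, yaw] about the fixed x, y, z axes, in that order (R = Rz(yaw) Ry(pitch) Rx(roll)).
In Python, from rig import readout, imaging, ticket gives the robot as it stands.
- The arm moves only by the tool step_arm, never from a script. Its argument "deltas" is a list of rows, each an object with "translation": the shift along the tool's x, y, z in cm, a list of three; "rot": the turn, a rotation vector about the tool's x, y, z in rad, a list of three. In form: [{"translation": [x, y, z], "rot": [rx, ry, rz]}, ...]. A call has 1 to 8 rows; each row is the pose to reach, as a shift and turn from the pose commanded when the call began, along the tool's axes at that moment; what a row does not reach only later rows make up. A row lasts 1/8 s, in which the tool goes at most 62.5 mm and 10.7 degrees, less where a joint would pass 70% of its speed; a pose out of reach is approached as far as the arm can. A call with a gripper value outside its range is refused whole. "grip" is the closure in counts, from 0 (fully open) to 255 (shut), set as the call begins (left out, the last holds). The fingers move at their own pace and stop on an object; "squeeze" is the grip in N (left out, the last holds). Time passes only in rows, so rows that repeat a pose let the fingers close. It gives the time, the measured TCP pose, the force and the opening at its end, in the units of the state.
- readout.sense(): the state, without advancing time (a new reading comes with each control period).
- imaging.grab_frame(name): name is "scene" or "top" or "wrist"; returns a dict with "image" (420x560x3 uint8, red, green, blue), "camera_matrix" (3x3 intrinsics, pixels), "k1" (the pictures are not rectified: a ray, as slopes to the right and down, at radius r is drawn at 1 + k1 r^2 times it, then the intrinsics apply), "world_to_cam" (4x4, takes a point from world to camera coordinates). Camera axes: x right, y up, looking along -z (the intrinsics and any distortion apply to the point x, -y, -z); pixel columns grow to the right and rows downward; lengths in mm; the calibration is good to about 2 mm. A picture is of the moment at which its call begins. There is no depth.
- ticket.sign_off(): hands the job in, once; it reports no verdict.
The state is a dict: "clock": time; "qpos": joint angles; "qvel": joint speeds; "joint_efforts": joint torques, N m; "eef_pos": TCP position; "tcp_rot": TCP orientation; "contact_force": force on the tool from outside, world axes, zero at the start; "wrist_torque": the same for the moment, N m; "opening": opening from 0.0 (shut) to 1.0 (fully open).
Only numpy, scipy, OpenCV 4.12 (cv2) and the standard library are available. Lean on these libraries where they do the work, as an engineer would, in place of code of your own. Each camera call takes 0.05 s, during which the arm holds its last target.

## Working session

There is one attempt and no reset: what is moved stays moved. The work goes in short steps, Python scripts to look and compute and a tool call to move; the robot and the scene stay as the last step left them, time stands still between calls to the robot, and variables do not carry over. Pictures are saved under pics/ and viewed, and the job is handed in when it is done.

Besides the shell and the picture viewer there is one more tool, called after "Call:" in YAML: its name, and indented under it one key for each argument. step_arm: Moves the arm, as the interface text tells. Its arguments: {"type":"object","properties":{"deltas":{"type":"array","items":{"type":"object","properties":{"translation":{"type":"array","items":{"type":"number"}},"rot":{"type":"array","items":{"type":"number"}}}}},"grip":{"type":"number"},"squeeze":{"type":"number"}},"required":["deltas"]}

```bash
mkdir -p pics; ls; python3 - <<'E'
from rig import readout, imaging
import cv2
print(readout.sense())
for n in ["scene","top","wrist"]:
    f=imaging.grab_frame(n)
    cv2.imwrite(f"pics/{n}0.png",cv2.cvtColor(f["image"],cv2.COLOR_RGB2BGR))
    print(n,f["camera_matrix"].tolist(),f["k1"],f["world_to_cam"].round(4).tolist())
E
```

```text
pics
{'clock': 0.0, 'qpos': array([-1.21635744e+00,  3.53651243e-01,  1.63415073e+00, -2.65113890e-05,
        1.15516865e+00, -2.42032521e-03]), 'qvel': array([-0.00104092, -0.00072454,  0.00057003, -0.00040742,  0.00021744,
        0.00052833]), 'joint_efforts': array([ 3.00652493e-03, -6.05248833e+01, -3.42064977e+01,  9.76349838e-05,
        9.47398221e-03, -9.20619868e-06]), 'eef_pos': array([ 218.2352847 , -585.4081076 ,  403.95246896]), 'tcp_rot': array([-3.14021462e+00,  2.09042983e-05,  3.56869946e-01]), 'contact_force': array([-0.46526381, -0.81840144, -0.16295513]), 'wrist_torque': array([0.02859577, 0.02544055, 0.02325187]), 'opening': 1.0015717907081894}
scene [[411.41957091024574, 0.0, 282.8561116630705], [0.0, 411.41957091024574, 208.78677827936164], [0.0, 0.0, 1.0]] -0.03250910505540588 [[0.5351, 0.8447, 0.0103, -383.3175], [-0.4747, 0.2905, 0.8308, 86.1997], [0.6988, -0.4495, 0.5564, -1451.3654], [0.0, 0.0, 0.0, 1.0]]
top [[540.6093360632132, 0.0, 279.30288424372236], [0.0, 540.6093360632132, 206.61014401151016], [0.0, 0.0, 1.0]] -0.18222724878554386 [[0.0245, -0.9997, -0.0046, 103.2645], [0.9944, 0.0239, 0.103, -525.2027], [-0.1029, -0.0071, 0.9947, -1608.0327], [0.0, 0.0, 0.0, 1.0]]
wrist [[366.82147542217916, 0.0, 279.94363591207747], [0.0, 366.82147542217916, 212.38720831144602], [0.0, 0.0, 1.0]] -0.032032637500145296 [[0.3494, -0.937, -0.0024, -624.5231], [0.8926, 0.3337, -0.3031, 39.7492], [0.2848, 0.1038, 0.9529, -381.6552], [0.0, 0.0, 0.0, 1.0]]
```

View pics/scene0.png

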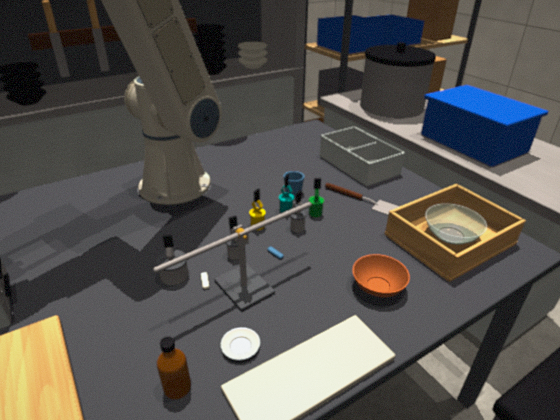

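View pics/top0.png

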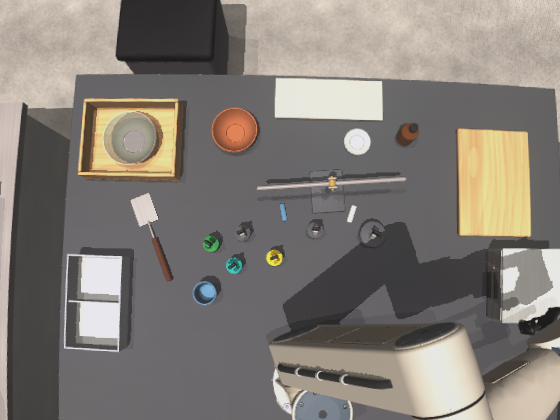

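View pics/wrist0.png

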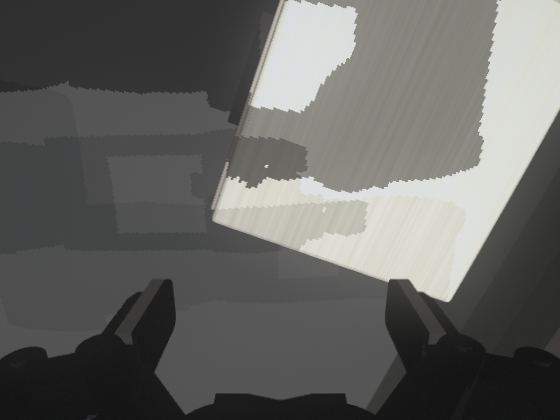

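```bash
cat > h.py <<'E'
import numpy as np, cv2
from rig import readout, imaging
def grab(n,save=None):
    f=imaging.grab_frame(n)
    if save: cv2.imwrite(f"pics/{save}.png",cv2.cvtColor(f["image"],cv2.COLOR_RGB2BGR))
    return f
def dist(f): return np.array([f["k1"],0,0,0,0.])
def ray(f,uv):
    p=cv2.undistortPointsIter(np.array([[uv]],float),f["camera_matrix"],dist(f),None,None,(3,50,1e-10))[0,0]
    W=f["world_to_cam"];R=W[:3,:3];c=-R.T@W[:3,3]
    return c,R.T@np.array([p[0],-p[1],-1.])
def at_z(f,uv,z):
    c,d=ray(f,uv);return c+d*(z-c[2])/d[2]
def proj(f,P):
    P=np.atleast_2d(P).astype(float);W=f["world_to_cam"];q=P@W[:3,:3].T+W[:3,3]
    q=q*[1,-1,-1]
    return cv2.projectPoints(q,np.zeros(3),np.zeros(3),f["camera_matrix"],dist(f))[0][:,0]
def tri(*fu):
    A=np.zeros((3,3));b=np.zeros(3)
    for f,uv in fu:
        c,d=ray(f,uv);d/=np.linalg.norm(d);M=np.eye(3)-np.outer(d,d);A+=M;b+=M@c
    return np.linalg.solve(A,b)
def crop(f,x0,y0,x1,y1,s,name):
    im=cv2.cvtColor(f["image"],cv2.COLOR_RGB2BGR)[y0:y1,x0:x1]
    cv2.imwrite(f"pics/{name}.png",cv2.resize(im,None,fx=s,fy=s,interpolation=cv2.INTER_CUBIC))
E
python3 - <<'E'
from h import *
import pickle
t=grab("top");s=grab("scene")
pickle.dump((t,s),open("f0.pkl","wb"))
crop(t,190,160,420,310,3.4,"t1")
crop(s,140,170,340,310,4,"s1")
for n,uv,z in [("barL",(258,188),170),("barR",(406,179),170),("mid",(332,183),170),("g1",(244,231),125),("g2",(315,228),125),("lg",(373,232),125),("yel",(275,256),125),("cy",(234,264),120)]: print(n,at_z(t,uv,z).round(1))
E
```

```text
barL [558.2 175.3 170. ]
barR [ 594.1 -238.   170. ]
mid [577.2 -29.7 170. ]
g1 [440.6 213.6 125. ]
g2 [453.9  12.6 125. ]
lg [ 446.3 -152.9  125. ]
yel [372.1 124.  125. ]
cy [346.5 239.6 120. ]
```

View pics/t1.png

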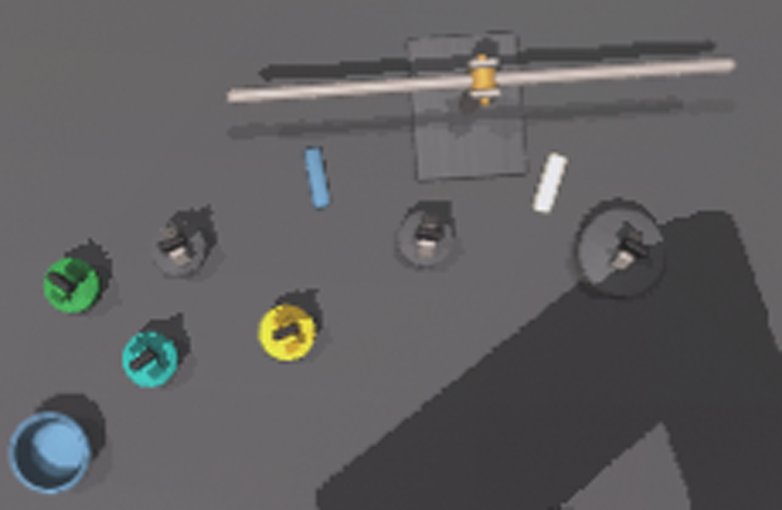

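View pics/s1.png

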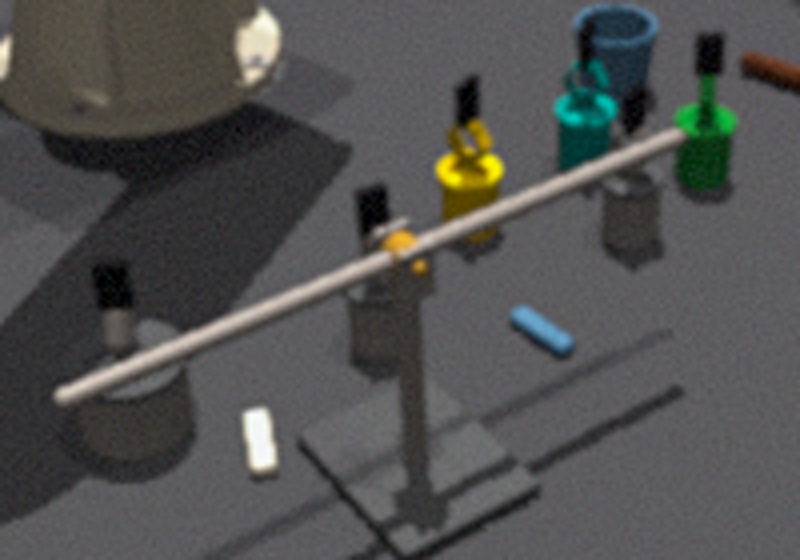

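```bash
cat >> h.py <<'E'
from scipy.spatial.transform import Rotation as Ro
import json
def getc():
    d=json.load(open("cmd.json")); return np.array(d["p"]),Ro.from_quat(d["q"])
def setc(p,R): json.dump({"p":list(map(float,p)),"q":R.as_quat().tolist()},open("cmd.json","w"))
def down(yaw): return Ro.from_euler("xyz",[np.pi,0,yaw])
def delta(p,yaw):
    "delta in cm/rad to grasp-down pose p (TCP), from commanded"
    c,R=getc(); t=R.inv().apply(np.array(p)-c)/10; r=(R.inv()*down(yaw)).as_rotvec()
    print("delta t",t.round(2).tolist(),"rot",r.round(3).tolist(),"rows >=",max(np.linalg.norm(t)/6.25,np.degrees(np.linalg.norm(r))/10.7).round(1))
def did(t,r=(0,0,0)):
    c,R=getc(); setc(c+R.apply(np.array(t)*10),R*Ro.from_rotvec(r))
def chk():
    s=readout.sense();c,R=getc()
    print("t",round(s["clock"],2),"pos",s["eef_pos"].round(1),"cmd",c.round(1),"rot",s["tcp_rot"].round(3),"cmdrot",R.as_euler("xyz").round(3),"F",s["contact_force"].round(2),"M",s["wrist_torque"].round(2),"op",round(s["opening"],3))
    return s
E
python3 - <<'E'
from h import *
setc([218.298,-585.641,404.681],down(0.357))
f=grab("wrist");W=f["world_to_cam"];c=-W[:3,:3].T@W[:3,3]
p,R=getc();print("cam in tool",R.inv().apply(c-p), "look",R.inv().apply(W[:3,:3].T@[0,0,-1.]),"camx",R.inv().apply(W[:3,:3].T@[1,0,0.]))
delta([454,13,400],1.658)
E
```

```text
cam in tool [77.91132458  0.54054695 30.10671904] look [-0.30313603 -0.00169675  0.95294578] camx [-4.69169453e-05  9.99998440e-01  1.76560151e-03]
delta t [43.0, -47.85, 0.47] rot [-0.0, 0.0, -1.301] rows >= 10.3
```

Call:
step_arm:
  deltas:
    - {"translation": [6,-6,0],"rot": [0,0,-0.15]}
    - {"translation": [10,-10,0],"rot": [0,0,-0.3]}
    - {"translation": [14,-14,0],"rot": [0,0,-0.46]}
    - {"translation": [18,-18.5,0],"rot": [0,0,-0.6]}
    - {"translation": [22,-23,0],"rot": [0,0,-0.75]}
    - {"translation": [26,-27.5,0],"rot": [0,0,-0.9]}
    - {"translation": [30,-32,0],"rot": [0,0,-1.05]}
    - {"translation": [34,-36.5,0],"rot": [0,0,-1.2]}

```text
clock: 1.3
eef_pos: [409.7, -122.9, 405.0]
tcp_rot: [3.141, 0.0, 1.562]
contact_force: [2.0, -0.8, 0.3]
opening: 1.001
```

```bash
python3 - <<'E'
from h import *
did([34,-36.5,0],[0,0,-1.2]); chk(); delta([450,-60,400],1.658)
E
```

```text
t 1.3 pos [ 409.7 -122.9  405. ] cmd [ 409.3 -124.8  404.7] rot [3.141 0.    1.562] cmdrot [3.142 0.    1.557] F [ 2.05 -0.8   0.32] M [-0.05 -0.06 -0.03] op 1.001
delta t [6.54, 3.98, 0.47] rot [-0.0, 0.0, -0.101] rows >= 1.2
```

Call:
step_arm:
  deltas:
    - {"translation": [3.3,2,0.2],"rot": [0,0,-0.05]}
    - {"translation": [6.5,4,0.5],"rot": [0,0,-0.1]}
    - {"translation": [6.5,4,0.5],"rot": [0,0,-0.1]}
  grip: 130

```text
clock: 1.68
eef_pos: [451.2, -58.7, 399.6]
tcp_rot: [3.141, -0.0, 1.66]
contact_force: [-0.3, -0.2, -0.9]
opening: 0.493
```

```bash
python3 - <<'E'
from h import *
did([6.5,4,.5],[0,0,-.1]); chk()
f=grab("wrist","w1");import pickle;pickle.dump(f,open("w1.pkl","wb"))
E
```

```text
t 1.68 pos [451.2 -58.7 399.6] cmd [450.2 -60.4 399.7] rot [ 3.141 -0.     1.66 ] cmdrot [3.142 0.    1.657] F [-0.29 -0.24 -0.94] M [-0.03  0.01  0.02] op 0.493
```

View pics/w1.png

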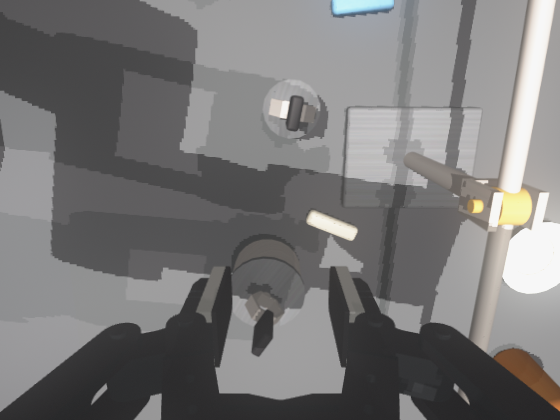

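```bash
python3 - <<'E'
from h import *
import pickle
f=pickle.load(open("w1.pkl","rb"))
crop(f,250,70,340,150,7,"w1a")
crop(f,220,220,350,370,4,"w1b")
E
```

```text
(no output)
```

View pics/w1a.png

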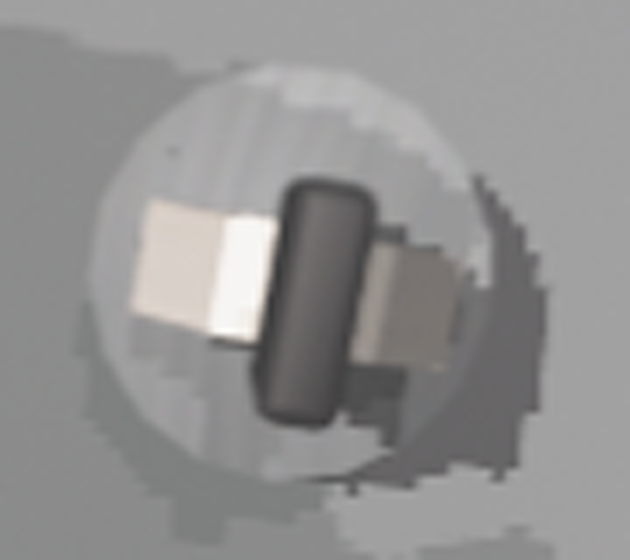

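View pics/w1b.png

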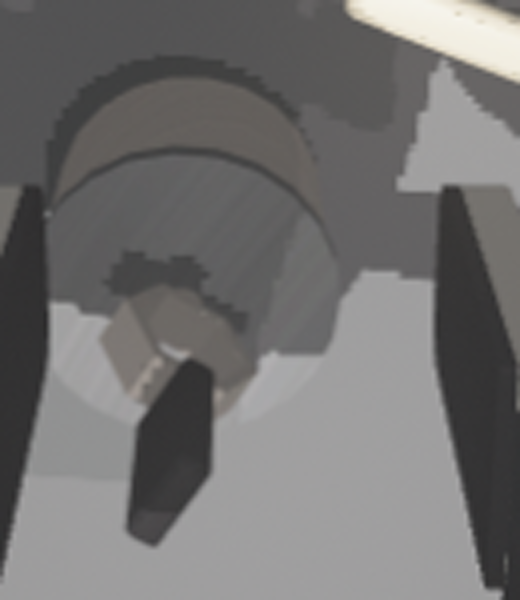

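```bash
python3 - <<'E'
from h import *
import pickle
f=pickle.load(open("w1.pkl","rb"))
a=at_z(f,(250+297/7-.5,70+418/7-.5),130);b=at_z(f,(250+333/7-.5,70+186/7-.5),130)
print(a,b,(a+b)/2,np.linalg.norm(b-a),"angle from +y",np.arctan2(-(b-a)[0],(b-a)[1]))
# lid center at z ~? lid circle
c=at_z(f,(250+292/7,70+272/7),64);print("lid",c)
# large
f2=lambda u,v:(220+u/4,220+v/4)
a=at_z(f,f2(150,545),134);b=at_z(f,f2(190,520),134);print(a,b)
# bar points along edges mid
for uv in [(540,10),(520,100),(508,190),(490,290)]: print(at_z(f,uv,170))
delta([454,13,300],1.658)
E
```

```text
[454.24663805  -1.18700776 130.        ] [455.43872168  19.36253963 130.        ] [454.84267986   9.08776594 130.        ] 20.584094865627083 angle from +y -0.057945272888881336
lid [455.12276673   9.48922888  64.        ]
[ 444.62847163 -174.33468713  134.        ] [ 451.88830847 -167.82741911  134.        ]
[570.03071702  71.98626556 170.        ]
[571.46329048  28.58588305 170.        ]
[578.28759027 -20.08866457 170.        ]
[584.90436184 -83.66092453 170.        ]
delta t [7.28, 1.01, 9.97] rot [-0.0, 0.0, -0.001] rows >= 2.0
```

```bash
python3 - <<'E'
from h import *
chk()
delta([454.8,9.3,330],1.513);delta([454.8,9.3,275],1.513)
E
```

```text
t 1.73 pos [450.5 -59.7 399.6] cmd [450.2 -60.4 399.7] rot [-3.141  0.     1.659] cmdrot [3.142 0.    1.657] F [ 0.21 -0.12  0.05] M [-0.04  0.01  0.  ] op 0.489
delta t [6.9, 1.06, 6.97] rot [-0.0, 0.0, 0.144] rows >= 1.6
delta t [6.9, 1.06, 12.47] rot [-0.0, 0.0, 0.144] rows >= 2.3
```

Call:
step_arm:
  deltas:
    - {"translation": [3.5,0.5,3],"rot": [0,0,0.1]}
    - {"translation": [6.9,1.05,5],"rot": [0,0,0.144]}
    - {"translation": [6.9,1.05,7],"rot": [0,0,0.144]}
    - {"translation": [6.9,1.05,7],"rot": [0,0,0.144]}

```text
clock: 2.22
eef_pos: [453.9, 8.6, 328.7]
tcp_rot: [-3.139, 0.0, 1.512]
contact_force: [-0.6, -1.1, -0.2]
opening: 0.492
```

```bash
python3 - <<'E'
from h import *
did([6.9,1.05,7],[0,0,.144]); chk()
f=grab("wrist","w2");crop(f,180,160,380,310,4,"w2a")
print(proj(f,[[454.8,9.3,130]]))
E
```

```text
t 2.23 pos [453.9   8.6 328.7] cmd [454.7   9.3 329.7] rot [-3.139  0.     1.512] cmdrot [3.142 0.    1.513] F [-0.62 -1.07 -0.25] M [-0.01  0.04 -0.02] op 0.492
[[281.8716579  255.62243979]]
```

View pics/w2.png

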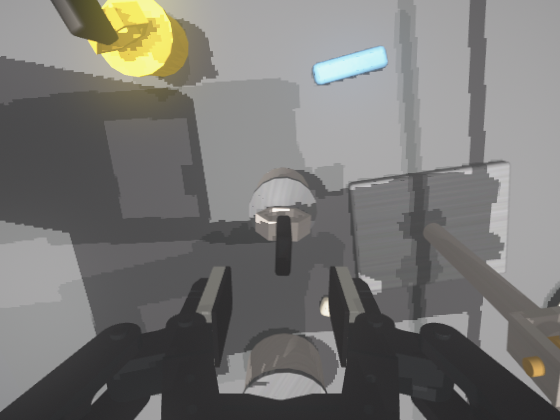

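Call:
step_arm:
  deltas:
    - {"translation": [0,0,2.5]}
    - {"translation": [0,0,4.5]}
    - {"translation": [0,0,5.5]}
    - {"translation": [0,0,5.5]}

```text
schema error: expected keys translation, rot
```

Call:
step_arm:
  deltas:
    - {"translation": [0,0,0]}
    - {"translation": [0,0,0]}
    - {"translation": [0,0,0]}
    - {"translation": [0,0,0]}
  grip: 255
  squeeze: 50

```text
schema error: expected keys translation, rot
```

```bash
python3 - <<'E'
from h import *
did([0,0,5.5]); chk()
f=grab("wrist","w3")
E
```

```text
t 2.27 pos [454.5   8.5 329.6] cmd [454.7   9.3 274.7] rot [-3.14   0.     1.512] cmdrot [3.142 0.    1.513] F [ 0.91 -0.13  0.13] M [-0.02 -0.01 -0.03] op 0.49
```

View pics/w3.png

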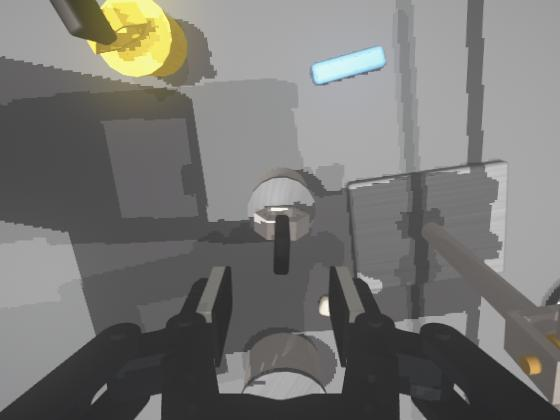

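Rotation key is required; repeating.

Call:
step_arm:
  deltas:
    - {"translation": [0,0,2.5],"rot": [0,0,0]}
    - {"translation": [0,0,4.5],"rot": [0,0,0]}
    - {"translation": [0,0,5.5],"rot": [0,0,0]}
    - {"translation": [0,0,5.5],"rot": [0,0,0]}

```text
clock: 2.82
eef_pos: [454.9, 8.8, 274.9]
tcp_rot: [-3.141, 0.0, 1.512]
contact_force: [0.8, -0.3, 0.4]
opening: 0.49
```

Call:
step_arm:
  deltas:
    - {"translation": [0,0,0],"rot": [0,0,0]}
    - {"translation": [0,0,0],"rot": [0,0,0]}
    - {"translation": [0,0,0],"rot": [0,0,0]}
    - {"translation": [0,0,0],"rot": [0,0,0]}
  grip: 255
  squeeze: 50

```text
clock: 3.32
eef_pos: [455.2, 9.2, 275.4]
tcp_rot: [3.14, 0.0, 1.513]
contact_force: [-1.7, -1.0, 6.0]
opening: 0.085
```

```bash
python3 - <<'E'
from h import *
chk()
f=grab("wrist","w3")
delta([454.7,9.3,345],1.513)
E
```

```text
t 3.33 pos [455.2   9.2 275.4] cmd [454.7   9.3 274.7] rot [3.14  0.    1.513] cmdrot [3.142 0.    1.513] F [-1.7  -1.03  5.99] M [-0.21  0.25 -0.05] op 0.085
delta t [0.0, -0.0, -7.03] rot [-0.0, 0.0, 0.0] rows >= 1.1
```

View pics/w3.png

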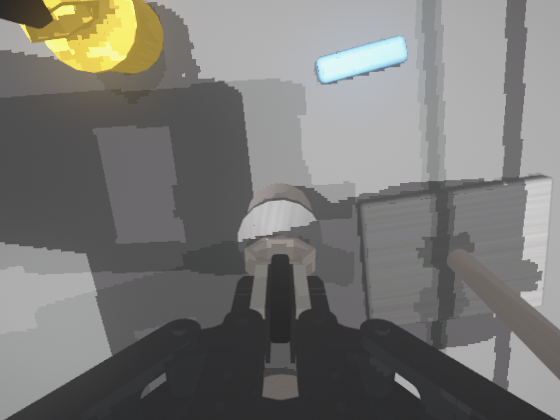

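```bash
python3 - <<'E'
from h import *
import pickle
t,s=pickle.load(open("f0.pkl","rb"))
L=tri((t,(257.0,187.9)),(s,(310.5,202.7)));R=tri((t,(405.7,178.8)),(s,(153.8,268.5)))
print(L,R,np.linalg.norm(L-R),(L+R)/2,np.arctan2(-(L-R)[0],(L-R)[1]))
Lm=at_z(t,(257,187.9),170);Rm=at_z(t,(405.7,178.8),170);print(Lm,Rm,(Lm+Rm)/2)
w=pickle.load(open("w1.pkl","rb"));crop(w,440,140,560,260,5,"w1c")
E
```

```text
[559.00242884 179.1349879  171.47776512] [ 594.36840473 -236.24604802  172.16438967] 416.8844308751406 [576.68541678 -28.55553006 171.8210774 ] 0.08493620712333401
[558.42690015 178.03528153 170.        ] [ 594.60466324 -237.14144669  170.        ] [576.51578169 -29.55308258 170.        ]
```

View pics/w1c.png

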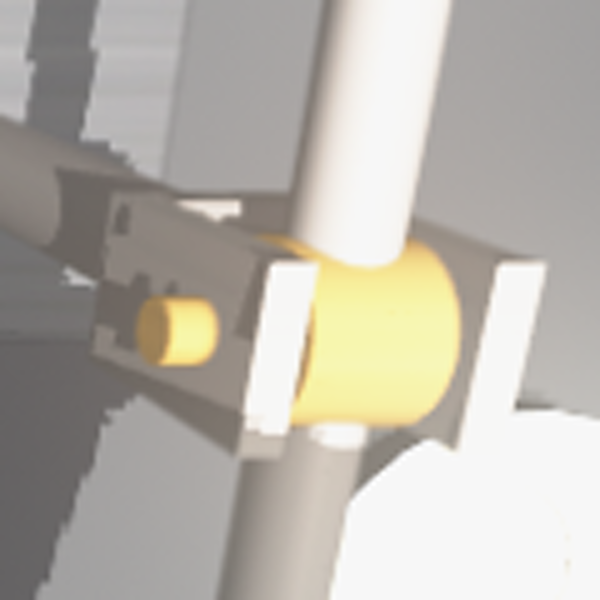

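```bash
cat >> h.py <<'E'
MID=np.array([576.7,-29.2,170.]);PSI=0.086
def barp(s,tilt=0,dz=0):
    "world point at distance s along bar (left +), tilt + = left up"
    return MID+s*np.array([-np.sin(PSI)*np.cos(tilt),np.cos(PSI)*np.cos(tilt),np.sin(tilt)])+[0,0,dz]
E
python3 - <<'E'
from h import *
delta([454.7,9.3,367],1.513)
delta([505,170,367],1.6)
delta([522,222,367],1.657)
p=barp(245);print(p);delta([p[0],p[1],366.7],1.657)
E
```

```text
delta t [0.0, -0.0, -9.23] rot [-0.0, 0.0, 0.0] rows >= 1.5
delta t [16.34, 4.09, -9.23] rot [-0.0, 0.0, -0.087] rows >= 3.1
delta t [21.63, 5.49, -9.23] rot [-0.0, 0.0, -0.144] rows >= 3.9
[555.65596268 214.89454827 170.        ]
delta t [21.11, 8.89, -9.2] rot [-0.0, 0.0, -0.144] rows >= 3.9
```

Call:
step_arm:
  deltas:
    - {"translation": [0,0,-4],"rot": [0,0,0]}
    - {"translation": [0,0,-8.5],"rot": [0,0,0]}
    - {"translation": [4.5,1,-9.2],"rot": [0,0,-0.03]}
    - {"translation": [10,2.5,-9.2],"rot": [0,0,-0.06]}
    - {"translation": [16,4.1,-9.2],"rot": [0,0,-0.087]}
    - {"translation": [21.6,5.5,-9.2],"rot": [0,0,-0.144]}
    - {"translation": [21.6,7,-9.2],"rot": [0,0,-0.144]}
    - {"translation": [21.6,8.8,-9.2],"rot": [0,0,-0.144]}

```text
clock: 4.38
eef_pos: [555.5, 219.8, 366.4]
tcp_rot: [-3.141, 0.001, 1.658]
contact_force: [-0.6, -1.0, -1.2]
opening: 0.082
```

Call:
step_arm:
  deltas:
    - {"translation": [0,0,0],"rot": [0,0,0]}
    - {"translation": [0,0,0],"rot": [0,0,0]}

```text
clock: 4.62
eef_pos: [555.0, 218.5, 366.5]
tcp_rot: [-3.141, 0.0, 1.655]
contact_force: [-0.1, 0.2, -0.4]
opening: 0.086
```

```bash
python3 - <<'E'
from h import *
did([21.6,8.8,-9.2],[0,0,-.144]);chk()
f=grab("wrist","w4");g=grab("scene");crop(g,220,150,360,270,5,"s4")
E
```

```text
t 4.62 pos [555.  218.5 366.5] cmd [555.  219.8 366.7] rot [-3.141  0.     1.655] cmdrot [3.142 0.    1.657] F [-0.12  0.19 -0.43] M [0.05 0.05 0.01] op 0.086
```

View pics/w4.png

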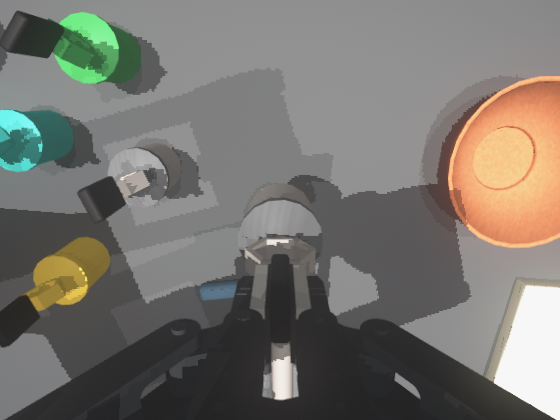

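View pics/s4.png

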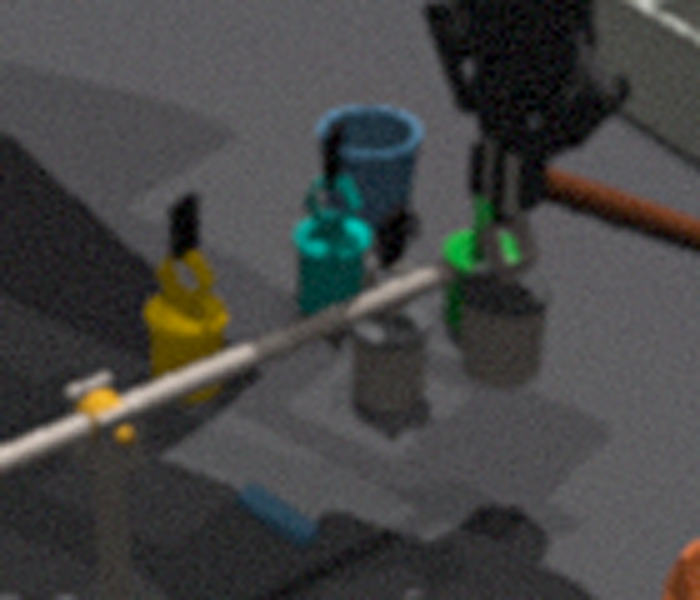

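Call:
step_arm:
  deltas:
    - {"translation": [-1.5,0,0],"rot": [0,0,0]}
    - {"translation": [-3,0,0],"rot": [0,0,0]}
    - {"translation": [-4.5,0,0],"rot": [0,0,0]}
    - {"translation": [-6,0,0],"rot": [0,0,0]}
    - {"translation": [-7,0,0],"rot": [0,0,0]}

```text
clock: 5.35
eef_pos: [561.3, 148.8, 366.7]
tcp_rot: [-3.142, 0.0, 1.656]
contact_force: [0.4, 0.1, -1.4]
opening: 0.083
```

```bash
python3 - <<'E'
from h import *
did([-7,0,0]);chk()
f=grab("wrist","w5");g=grab("scene");crop(g,140,150,340,290,4,"s5")
E
```

```text
t 5.35 pos [561.3 148.8 366.7] cmd [561.1 150.1 366.7] rot [-3.142  0.     1.656] cmdrot [3.142 0.    1.657] F [ 0.44  0.09 -1.43] M [-0.02 -0.03  0.02] op 0.083
```

View pics/w5.png

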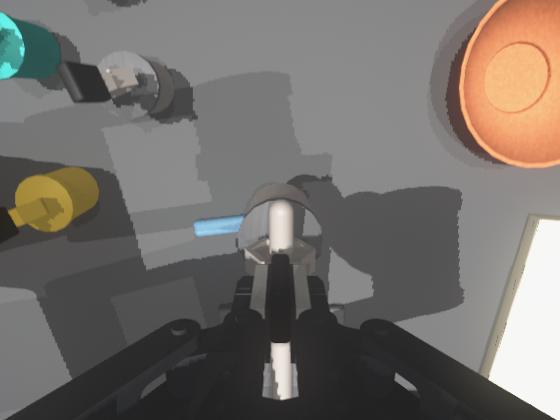

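View pics/s5.png

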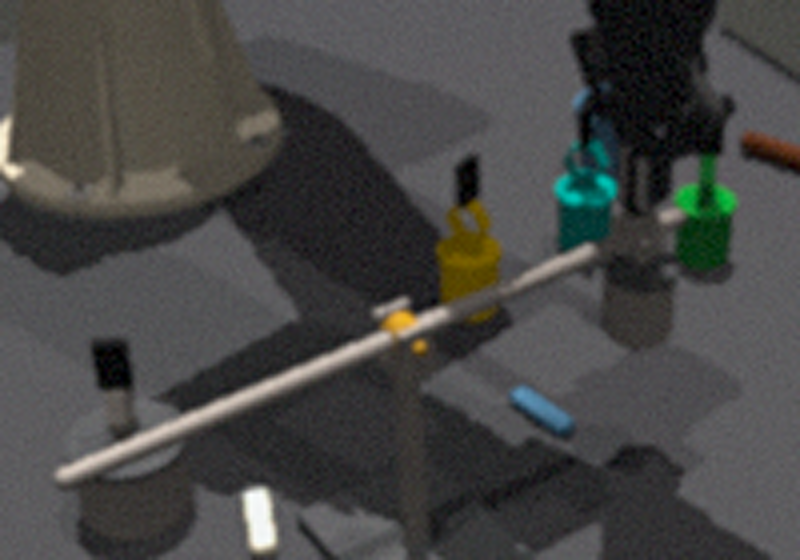

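Call:
step_arm:
  deltas:
    - {"translation": [-2.5,0,0],"rot": [0,0,0]}
    - {"translation": [-5,0,0],"rot": [0,0,0]}
    - {"translation": [-7.5,0,0],"rot": [0,0,0]}
    - {"translation": [-10,0,0],"rot": [0,0,0]}
    - {"translation": [-12,0,0],"rot": [0,0,0]}
    - {"translation": [-13,0,0],"rot": [0,0,0]}
    - {"translation": [-13,0,0.3],"rot": [0,0,0]}
    - {"translation": [-13,0,0.5],"rot": [0,0,0]}

```text
clock: 6.45
eef_pos: [572.3, 21.0, 361.4]
tcp_rot: [-3.141, -0.0, 1.657]
contact_force: [0.4, -0.4, -1.6]
opening: 0.088
```

Call:
step_arm:
  deltas:
    - {"translation": [0,0,0.1],"rot": [0,0,0]}
    - {"translation": [0,0,0.2],"rot": [0,0,0]}
    - {"translation": [0,0,0.3],"rot": [0,0,0]}
    - {"translation": [0,0,0.4],"rot": [0,0,0]}
    - {"translation": [0,0,0.5],"rot": [0,0,0]}
    - {"translation": [0,0,0.5],"rot": [0,0,0]}

```text
clock: 7.2
eef_pos: [572.4, 20.5, 356.7]
tcp_rot: [3.141, -0.0, 1.657]
contact_force: [-0.1, 1.7, -0.4]
opening: 0.083
```

```bash
python3 - <<'E'
from h import *
did([-13,0,1.0]);chk()
f=grab("wrist","w6");g=grab("scene");crop(g,140,150,340,290,4,"s6")
E
```

```text
t 7.2 pos [572.4  20.5 356.7] cmd [572.3  20.6 356.7] rot [ 3.141 -0.     1.657] cmdrot [3.142 0.    1.657] F [-0.07  1.75 -0.38] M [0.28 0.03 0.03] op 0.083
```

View pics/s6.png

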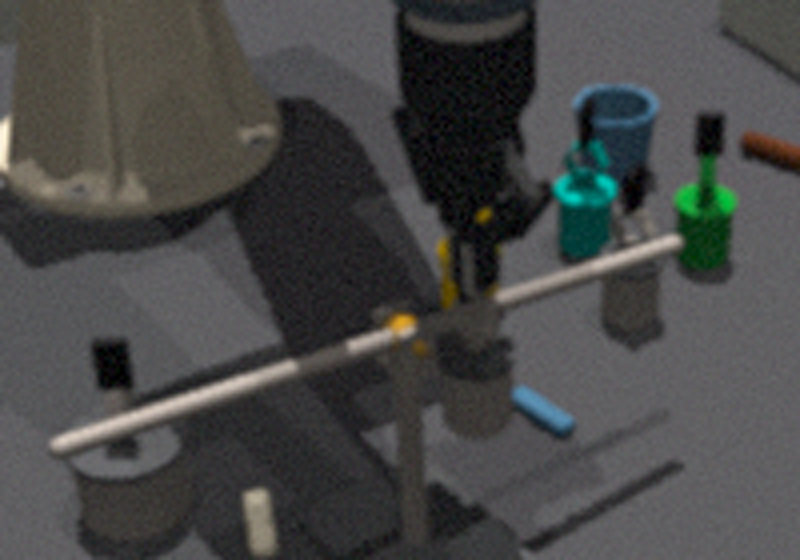

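```bash
cat >> h.py <<'E'
from scipy.optimize import minimize_scalar, least_squares
def tilt_from(f,uvR,uvL,pr=True):
    "pixel of bar end tips in frame -> tilt"
    def r(q): return np.concatenate([proj(f,barp(-207,q[0]))[0]-uvR,proj(f,barp(207,q[0]))[0]-uvL])+np.array([q[1],q[2],q[1],q[2]])
    s=least_squares(r,[0,0,0]);print("tilt",s.x.round(4),"res",s.fun.round(1));return s.x[0]
E
python3 - <<'E'
from h import *
g=grab("scene")
tilt_from(g,(155-.5+.3,288.7-.5),(311-.5,203.7-.5))
tilt_from(g,(153.75-.2,281.2-.5),(310-.5,210-.5))
E
```

```text
tilt [ 0.132  -0.5261  9.0916] res [ 1.8 -0.5 -1.8  0.5]
tilt [ 0.0369 -0.5669  8.6524] res [ 0.7 -0.1 -0.7  0.1]
```

```bash
python3 - <<'E'
from h import *
import pickle
t,s=pickle.load(open("f0.pkl","rb"))
for uv in [((153.8,268.5),(310.5,202.7)),((154.7,268.2),(310.5,203.2)),((153.4,260.8),(309.6,209.5))]:
    tilt_from(s,*uv)
E
```

```text
tilt [-6.000e-04  4.531e-01 -7.201e-01] res [ 0.8 -0.1 -0.8  0.1]
tilt [-0.0055  0.9534 -0.6007] res [ 0.3 -0.  -0.3  0. ]
tilt [-0.0978  0.7226 -0.6758] res [ 0.3  0.  -0.3 -0. ]
```

Call:
step_arm:
  deltas:
    - {"translation": [0,0,0.05],"rot": [0,0,0]}
    - {"translation": [0,0,0.1],"rot": [0,0,0]}
    - {"translation": [0,0,0.1],"rot": [0,0,0]}

```text
clock: 7.72
eef_pos: [572.4, 20.5, 355.7]
tcp_rot: [3.141, -0.0, 1.657]
contact_force: [1.0, 2.4, 0.9]
opening: 0.082
```

```bash
python3 - <<'E'
from h import *
did([0,0,.1]);chk()
g=grab("scene");crop(g,140,150,340,290,4,"s7")
E
```

```text
t 7.72 pos [572.4  20.5 355.7] cmd [572.3  20.6 355.7] rot [ 3.141 -0.     1.657] cmdrot [3.142 0.    1.657] F [1.   2.36 0.92] M [0.3  0.01 0.04] op 0.082
```

View pics/s7.png

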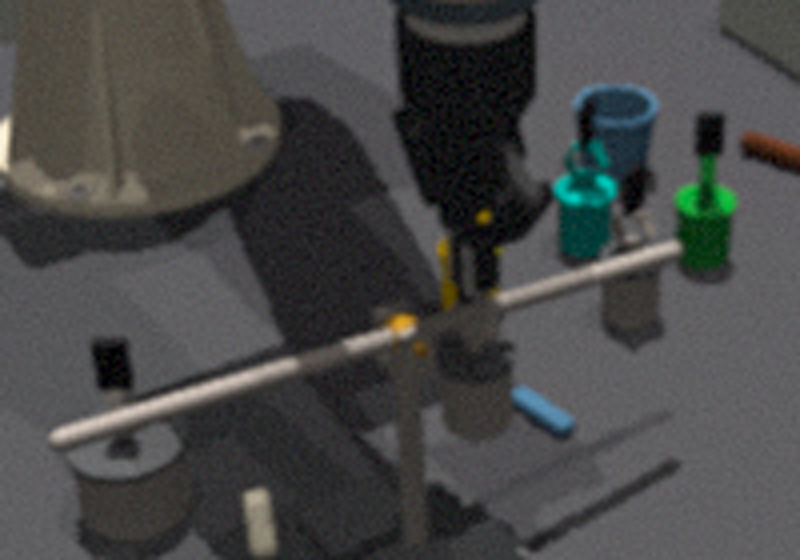

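Call:
step_arm:
  deltas:
    - {"translation": [0,0,-0.05],"rot": [0,0,0]}
    - {"translation": [0,0,-0.05],"rot": [0,0,0]}
    - {"translation": [0,0,-0.05],"rot": [0,0,0]}

```text
clock: 8.15
eef_pos: [572.4, 20.4, 356.2]
tcp_rot: [3.142, 0.0, 1.657]
contact_force: [0.8, 0.8, 0.3]
opening: 0.083
```

Call:
step_arm:
  deltas:
    - {"translation": [0,0,0],"rot": [0,0,0]}
    - {"translation": [0,0,0],"rot": [0,0,0]}
  grip: 130

```text
clock: 8.4
eef_pos: [572.3, 20.4, 356.1]
tcp_rot: [-3.141, 0.0, 1.657]
contact_force: [0.0, 0.9, -0.0]
opening: 0.486
```

```bash
python3 - <<'E'
from h import *
did([0,0,-.05]);chk()
g=grab("scene");crop(g,140,150,340,290,4,"s8");f=grab("wrist","w8")
E
```

```text
t 8.4 pos [572.3  20.4 356.1] cmd [572.3  20.6 356.2] rot [-3.141  0.     1.657] cmdrot [3.142 0.    1.657] F [ 0.    0.94 -0.04] M [ 0.09 -0.    0.05] op 0.486
```

View pics/s8.png

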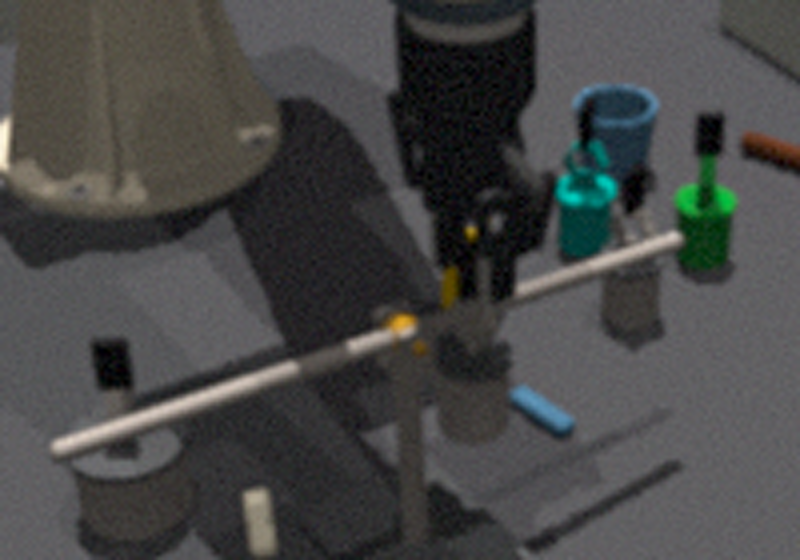

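View pics/w8.png

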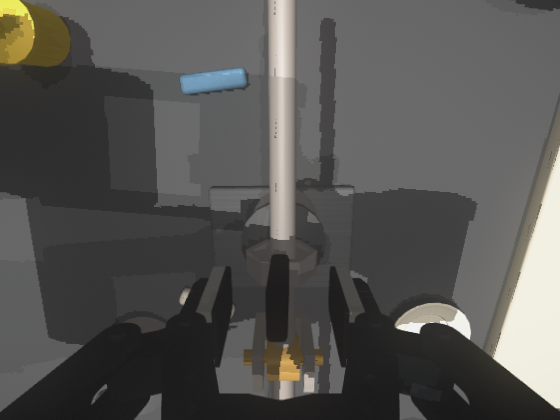

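```bash
python3 - <<'E'
from h import *
delta([572.3,20.6,400],1.657);delta([448,-165,400],1.657)
E
```

```text
delta t [0.0, 0.0, -4.38] rot [-0.0, 0.0, -0.0] rows >= 0.7
delta t [-17.42, -13.98, -4.38] rot [-0.0, 0.0, -0.0] rows >= 3.6
```

Call:
step_arm:
  deltas:
    - {"translation": [0,0,-2],"rot": [0,0,0]}
    - {"translation": [0,0,-5],"rot": [0,0,0]}
    - {"translation": [-4,-3,-5],"rot": [0,0,0]}
    - {"translation": [-8.5,-7,-5],"rot": [0,0,0]}
    - {"translation": [-13,-11,-5],"rot": [0,0,0]}
    - {"translation": [-17.4,-14,-4.4],"rot": [0,0,0]}
    - {"translation": [-17.4,-14,-4.4],"rot": [0,0,0]}

```text
clock: 9.38
eef_pos: [446.1, -167.2, 400.0]
tcp_rot: [-3.141, 0.0, 1.653]
contact_force: [0.1, 0.8, -1.0]
opening: 0.49
```

```bash
python3 - <<'E'
from h import *
import pickle
did([-17.4,-14,-4.4]);chk()
g=grab("scene");crop(g,140,150,340,290,4,"s9");f=grab("wrist","w9");pickle.dump(f,open("w9.pkl","wb"))
E
```

```text
t 9.38 pos [ 446.1 -167.2  400. ] cmd [ 447.8 -164.9  400.2] rot [-3.141  0.     1.653] cmdrot [3.142 0.    1.657] F [ 0.12  0.81 -0.98] M [ 0.01 -0.01  0.  ] op 0.49
```

View pics/s9.png

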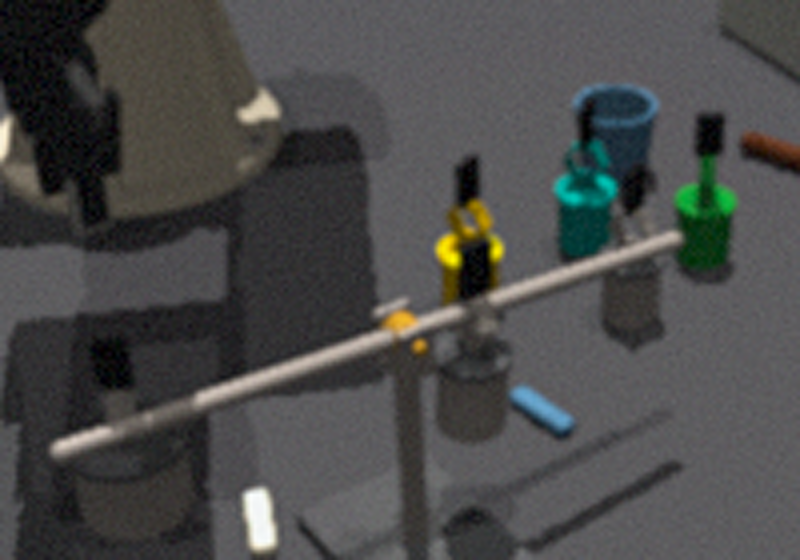

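View pics/w9.png

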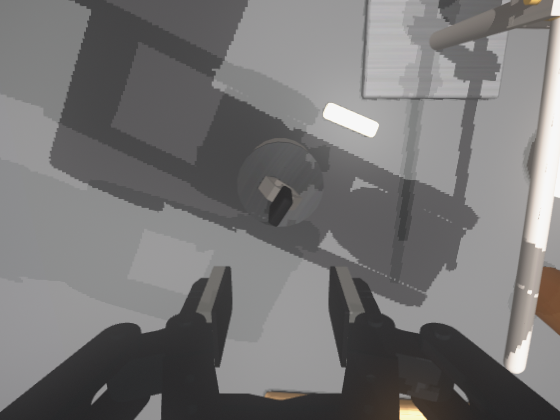

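```bash
python3 - <<'E'
from h import *
import pickle
f=pickle.load(open("w9.pkl","rb"));crop(f,230,130,330,235,7,"w9a")
t,s=pickle.load(open("f0.pkl","rb"));tilt_from(s,(154.2,262),(309.7,208.9))
E
```

```text
tilt [-0.0859  1.0689 -0.4487] res [-0.1 -0.   0.1  0. ]
```

View pics/w9a.png

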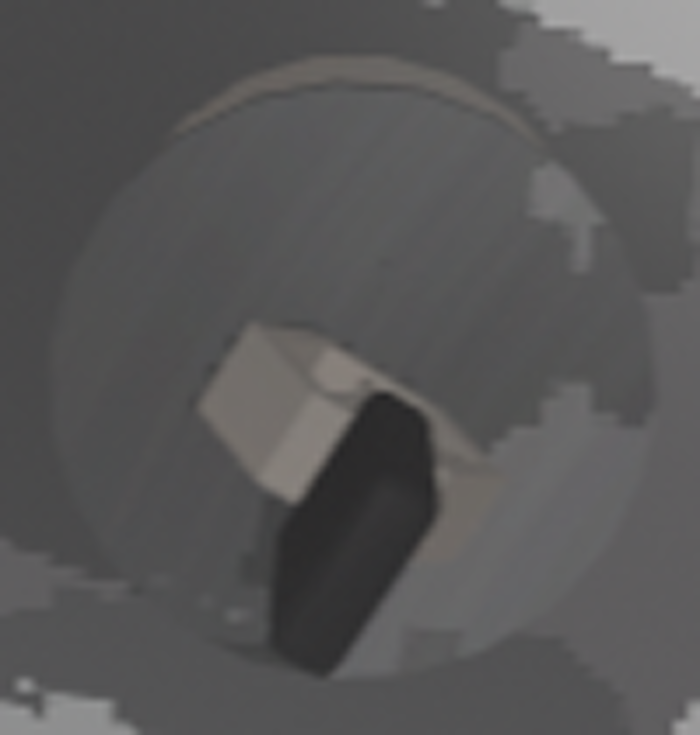

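```bash
python3 - <<'E'
from h import *
import pickle
f=pickle.load(open("w9.pkl","rb"))
u=lambda x,y:(230+x/7-.4,130+y/7-.4)
print("lid",at_z(f,u(353,383),65))
P=[at_z(f,u(*p),134) for p in [(272,635),(325,675),(435,515),(380,472)]]
print(np.round(P,1)); c=np.mean(P,0);print("tab",c)
d=P[2]-P[1];print("ang",np.arctan2(-d[0],d[1]),np.linalg.norm(d))
# model overlay
im=cv2.cvtColor(f["image"],cv2.COLOR_RGB2BGR)
im=cv2.resize(im[130:235,230:330],None,fx=7,fy=7,interpolation=cv2.INTER_CUBIC)
def draw(c,a,top):
    ex=np.array([np.cos(a),np.sin(a),0]);ey=np.array([-np.sin(a),np.cos(a),0])
    for z in (top,top-36):
        q=[np.array([c[0],c[1],z])+i*4*ex+j*11*ey for i,j in((1,1),(1,-1),(-1,-1),(-1,1))]
        pp=((proj(f,q)-[230,130]+.4)*7).astype(int);cv2.polylines(im,[pp],True,(0,255,0) if z==top else (0,0,255),1)
import sys
draw(at_z(f,u(353,383),65),-0.5,134)
cv2.imwrite("pics/ov.png",im)
E
```

```text
lid [ 447.21738798 -160.64232413   65.        ]
[[ 440.1 -170.2  134. ]
 [ 445.5 -173.9  134. ]
 [ 454.7 -156.8  134. ]
 [ 449.1 -152.9  134. ]]
tab [ 447.36476163 -163.42665507  134.        ]
ang -0.4941063821842391 19.428685158439702
```

View pics/ov.png

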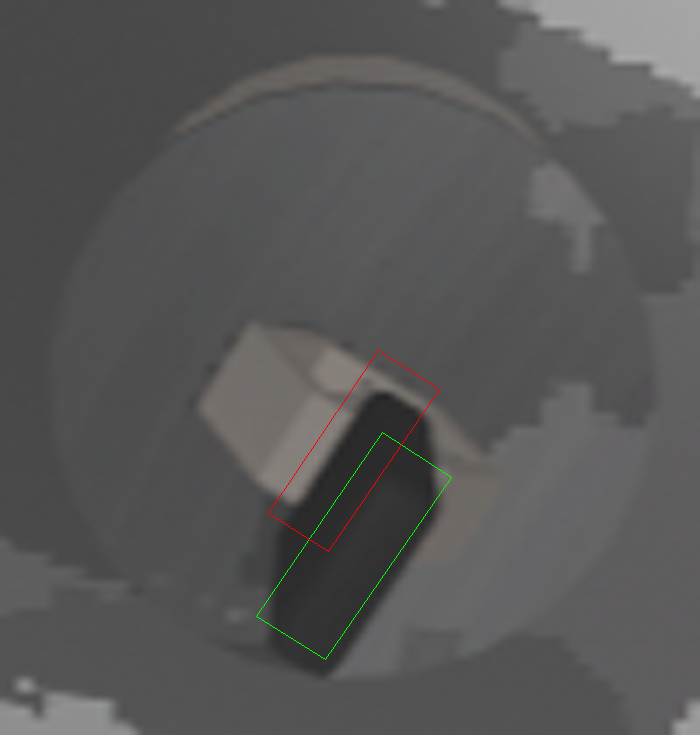

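```bash
python3 - <<'E'
from h import *
chk();delta([447.6,-163,335],1.076)
E
```

```text
t 9.47 pos [ 447.8 -165.2  400.4] cmd [ 447.8 -164.9  400.2] rot [ 3.141 -0.     1.655] cmdrot [3.142 0.    1.657] F [ 0.79 -0.4  -0.44] M [ 0.03 -0.01  0.06] op 0.489
delta t [0.19, -0.0, 6.52] rot [-0.0, 0.0, 0.581] rows >= 3.1
```

Call:
step_arm:
  deltas:
    - {"translation": [0.2,0,2],"rot": [0,0,0.15]}
    - {"translation": [0.2,0,4],"rot": [0,0,0.3]}
    - {"translation": [0.2,0,5.5],"rot": [0,0,0.45]}
    - {"translation": [0.2,0,6.5],"rot": [0,0,0.58]}
    - {"translation": [0.2,0,6.5],"rot": [0,0,0.58]}
    - {"translation": [0.2,0,6.5],"rot": [0,0,0.58]}

```text
clock: 10.22
eef_pos: [448.3, -162.3, 335.5]
tcp_rot: [3.141, -0.0, 1.081]
contact_force: [0.8, -0.1, -0.3]
opening: 0.492
```

```bash
python3 - <<'E'
from h import *
did([.2,0,6.5],[0,0,.58]);chk()
f=grab("wrist","w10")
E
```

```text
t 10.22 pos [ 448.3 -162.3  335.5] cmd [ 447.6 -162.9  335.2] rot [ 3.141 -0.     1.081] cmdrot [3.142 0.    1.077] F [ 0.82 -0.05 -0.26] M [ 0.03  0.02 -0.03] op 0.492
```

View pics/w10.png

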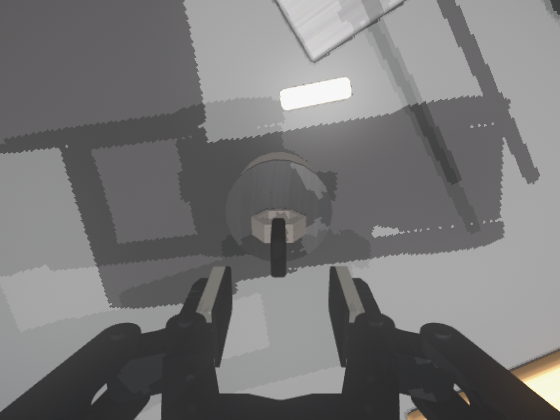

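Call:
step_arm:
  deltas:
    - {"translation": [0,0,2.5],"rot": [0,0,0]}
    - {"translation": [0,0,4.5],"rot": [0,0,0]}
    - {"translation": [0,0,5.6],"rot": [0,0,0]}
    - {"translation": [0,0,5.6],"rot": [0,0,0]}

```text
clock: 10.78
eef_pos: [447.7, -162.8, 279.0]
tcp_rot: [-3.141, 0.0, 1.078]
contact_force: [-0.3, 0.2, 0.1]
opening: 0.491
```

Call:
step_arm:
  deltas:
    - {"translation": [0,0,0],"rot": [0,0,0]}
    - {"translation": [0,0,0],"rot": [0,0,0]}
    - {"translation": [0,0,0],"rot": [0,0,0]}
    - {"translation": [0,0,0],"rot": [0,0,0]}
  grip: 255
  squeeze: 60

```text
clock: 11.28
eef_pos: [447.8, -162.8, 279.8]
tcp_rot: [3.141, -0.0, 1.077]
contact_force: [-1.4, 2.2, 7.0]
opening: 0.082
```

```bash
python3 - <<'E'
from h import *
did([0,0,5.6]);chk()
f=grab("wrist","w11")
z=279+89-1.5
# bar tilt ~ -0.088: right end up
for s in (-250,-60): 
    p=barp(s,-0.088);print(s,p)
delta([447.6,-162.9,375],1.077);delta([500,-210,375],1.3);
E
```

```text
t 11.28 pos [ 447.8 -162.8  279.8] cmd [ 447.6 -162.9  279.2] rot [ 3.141 -0.     1.077] cmdrot [3.142 0.    1.077] F [-1.36  2.2   7.02] M [ 0.4   0.35 -0.05] op 0.082
-250 [ 598.09041569 -277.31226933  191.97161633]
-60 [581.83369976 -88.74694464 175.27318792]
delta t [-0.0, 0.0, -9.58] rot [-0.0, 0.0, -0.0] rows >= 1.5
delta t [-1.67, 6.85, -9.58] rot [-0.0, 0.0, -0.223] rows >= 1.9
```

View pics/w11.png

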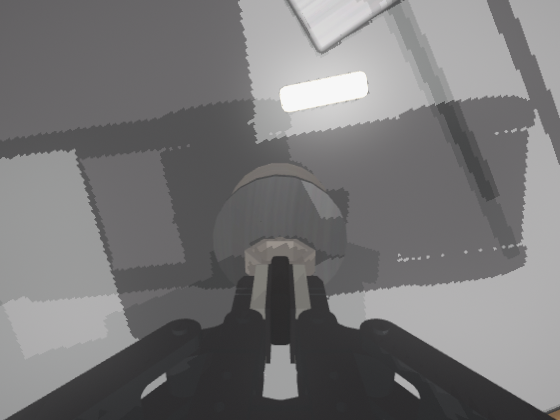

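```bash
python3 - <<'E'
from h import *
delta([447.6,-162.9,390],1.077)
delta([520,-255,390],1.36);delta([560,-277,390],1.657)
p=barp(-252,-.088);delta([p[0],p[1],p[2]+197.5-1],1.657)
import pickle
t,s=pickle.load(open("f0.pkl","rb"));print(at_z(t,(408,128),140))
E
```

```text
delta t [-0.0, 0.0, -11.08] rot [-0.0, 0.0, -0.0] rows >= 1.8
delta t [-4.68, 10.74, -11.08] rot [-0.0, 0.0, -0.283] rows >= 2.6
delta t [-4.72, 15.31, -11.08] rot [-0.0, 0.0, -0.58] rows >= 3.1
delta t [-3.11, 18.79, -10.95] rot [-0.0, 0.0, -0.58] rows >= 3.5
[ 748.84822994 -252.12677481  140.        ]
```

Call:
step_arm:
  deltas:
    - {"translation": [0,0,-4],"rot": [0,0,0]}
    - {"translation": [0,0,-9],"rot": [0,0,0]}
    - {"translation": [-1.5,4,-11],"rot": [0,0,-0.12]}
    - {"translation": [-3,7.5,-11],"rot": [0,0,-0.25]}
    - {"translation": [-4.7,11,-11],"rot": [0,0,-0.38]}
    - {"translation": [-4.7,15.3,-11],"rot": [0,0,-0.5]}
    - {"translation": [-3.1,18.8,-11],"rot": [0,0,-0.58]}
    - {"translation": [-3.1,18.8,-11],"rot": [0,0,-0.58]}

```text
clock: 12.32
eef_pos: [600.3, -279.6, 388.4]
tcp_rot: [3.141, 0.0, 1.658]
contact_force: [-0.3, 0.6, -3.4]
opening: 0.08
```

Call:
step_arm:
  deltas:
    - {"translation": [0,0,0],"rot": [0,0,0]}
    - {"translation": [0,0,0],"rot": [0,0,0]}

```text
clock: 12.58
eef_pos: [597.7, -279.1, 389.1]
tcp_rot: [-3.141, -0.0, 1.656]
contact_force: [-0.5, -1.0, -3.3]
opening: 0.082
```

```bash
python3 - <<'E'
from h import *
did([-3.1,18.8,-11],[0,0,-.58]);chk()
f=grab("wrist","w12");g=grab("scene");crop(g,120,140,320,290,4,"s12")
E
```

```text
t 12.57 pos [ 597.7 -279.1  389.1] cmd [ 598.4 -279.3  389.2] rot [-3.141 -0.     1.656] cmdrot [3.142 0.    1.657] F [-0.49 -1.02 -3.28] M [ 0.    0.01 -0.  ] op 0.082
```

View pics/w12.png

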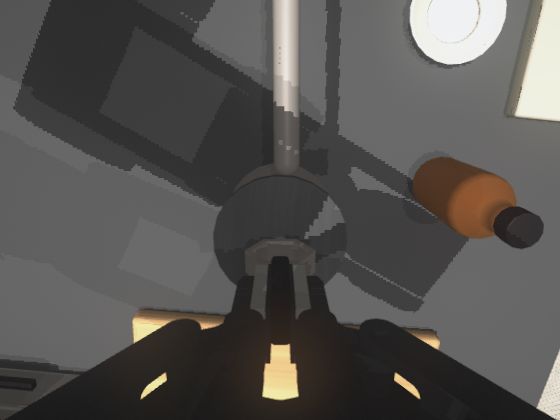

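View pics/s12.png

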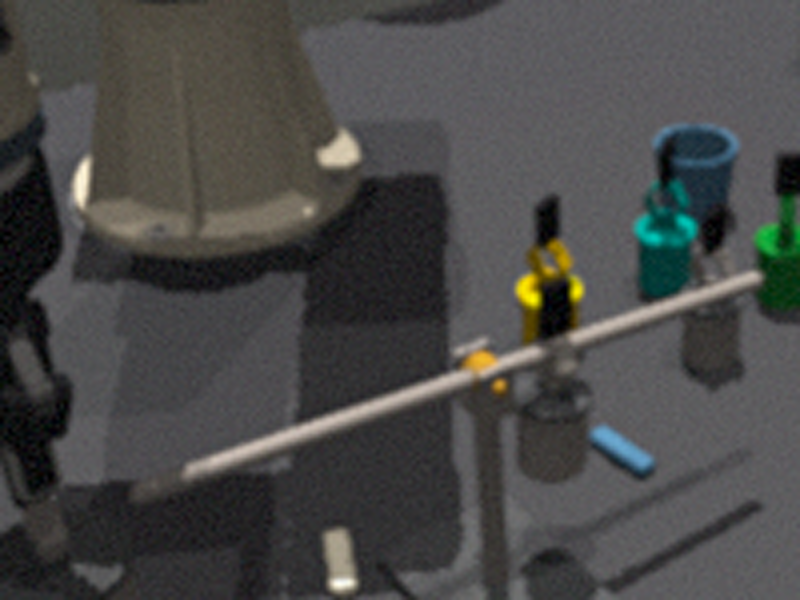

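Call:
step_arm:
  deltas:
    - {"translation": [0,0.2,0],"rot": [0,0,0]}
    - {"translation": [1.5,0.2,0.1],"rot": [0,0,0]}
    - {"translation": [3,0.2,0.25],"rot": [0,0,0]}
    - {"translation": [4.5,0.2,0.4],"rot": [0,0,0]}
    - {"translation": [6,0.2,0.5],"rot": [0,0,0]}
    - {"translation": [7.2,0.2,0.6],"rot": [0,0,0]}

```text
clock: 13.42
eef_pos: [594.2, -206.1, 383.2]
tcp_rot: [-3.142, -0.0, 1.657]
contact_force: [1.7, -0.4, -2.7]
opening: 0.085
```

```bash
python3 - <<'E'
from h import *
did([7.2,.2,.6]);chk()
f=grab("wrist","w13");g=grab("scene");crop(g,120,140,320,290,4,"s13")
E
```

```text
t 13.43 pos [ 594.2 -206.1  383.2] cmd [ 594.2 -207.4  383.2] rot [-3.142 -0.     1.657] cmdrot [3.142 0.    1.657] F [ 1.67 -0.4  -2.71] M [ 0.07 -0.02 -0.01] op 0.085
```

View pics/w13.png

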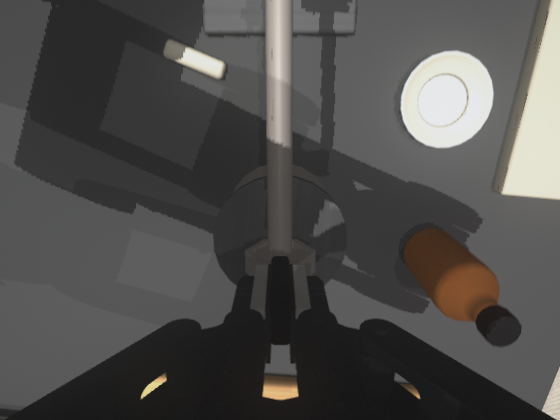

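View pics/s13.png

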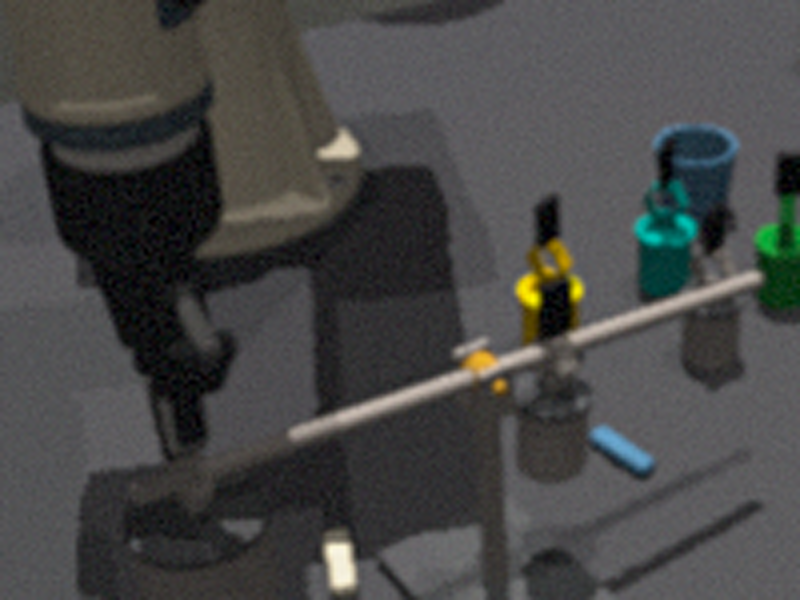

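Call:
step_arm:
  deltas:
    - {"translation": [2.5,0,0.2],"rot": [0,0,0]}
    - {"translation": [5,0,0.45],"rot": [0,0,0]}
    - {"translation": [7.5,0,0.65],"rot": [0,0,0]}
    - {"translation": [10,0,0.9],"rot": [0,0,0]}
    - {"translation": [11.7,0,1.0],"rot": [0,0,0]}
    - {"translation": [12.4,0,1.1],"rot": [0,0,0]}
    - {"translation": [12.4,0,1.4],"rot": [0,0,0]}
    - {"translation": [12.4,0,1.6],"rot": [0,0,0]}

```text
clock: 14.52
eef_pos: [583.7, -84.5, 367.0]
tcp_rot: [-3.142, 0.0, 1.656]
contact_force: [-0.8, -0.1, -3.3]
opening: 0.083
```

Call:
step_arm:
  deltas:
    - {"translation": [0,0,0.15],"rot": [0,0,0]}
    - {"translation": [0,0,0.3],"rot": [0,0,0]}
    - {"translation": [0,0,0.45],"rot": [0,0,0]}
    - {"translation": [0,0,0.6],"rot": [0,0,0]}
    - {"translation": [0,0,0.75],"rot": [0,0,0]}
    - {"translation": [0,0,0.75],"rot": [0,0,0]}

```text
clock: 15.28
eef_pos: [583.7, -83.9, 359.7]
tcp_rot: [3.141, 0.0, 1.657]
contact_force: [0.0, -2.4, -1.5]
opening: 0.079
```

```bash
python3 - <<'E'
from h import *
did([12.4,0,1.6+.75]);chk()
f=grab("wrist","w14");g=grab("scene");crop(g,140,150,340,290,4,"s14")
E
```

```text
t 15.28 pos [583.7 -83.9 359.7] cmd [583.6 -83.8 359.7] rot [3.141 0.    1.657] cmdrot [3.142 0.    1.657] F [ 0.   -2.41 -1.45] M [-0.22 -0.08 -0.01] op 0.079
```

View pics/s14.png

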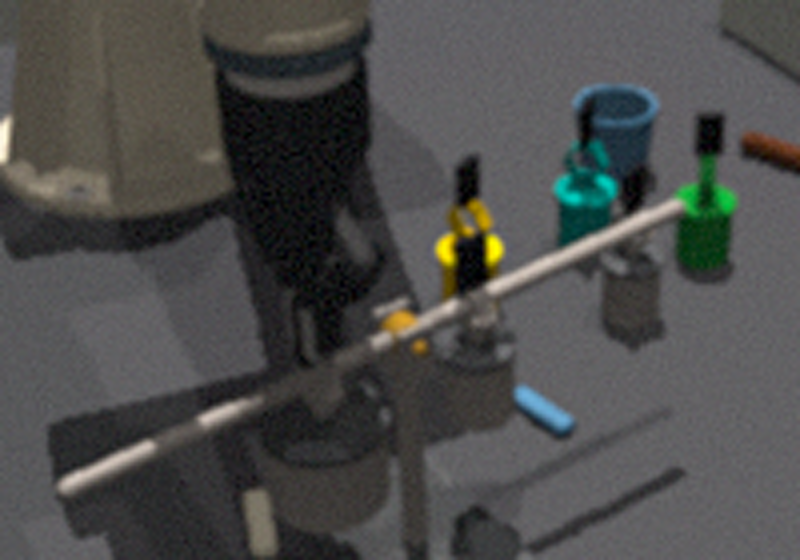

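View pics/w14.png

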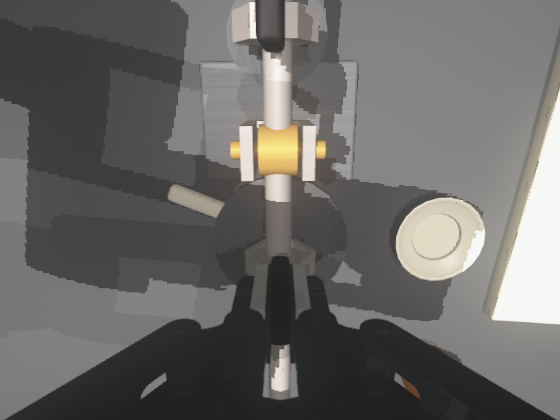

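Call:
step_arm:
  deltas:
    - {"translation": [0,0,0.1],"rot": [0,0,0]}
    - {"translation": [0,0,0.2],"rot": [0,0,0]}
    - {"translation": [0,0,0.3],"rot": [0,0,0]}
    - {"translation": [0,0,0.4],"rot": [0,0,0]}
    - {"translation": [0,0,0.4],"rot": [0,0,0]}

```text
clock: 16.0
eef_pos: [583.7, -83.9, 355.7]
tcp_rot: [3.141, 0.0, 1.657]
contact_force: [-0.3, -1.7, 0.3]
opening: 0.077
```

```bash
python3 - <<'E'
from h import *
did([0,0,.4]);chk()
g=grab("scene");crop(g,140,150,340,290,4,"s15")
E
```

```text
t 16.0 pos [583.7 -83.9 355.7] cmd [583.6 -83.8 355.7] rot [3.141 0.    1.657] cmdrot [3.142 0.    1.657] F [-0.27 -1.7   0.33] M [-0.4  -0.04  0.03] op 0.077
```

View pics/s15.png

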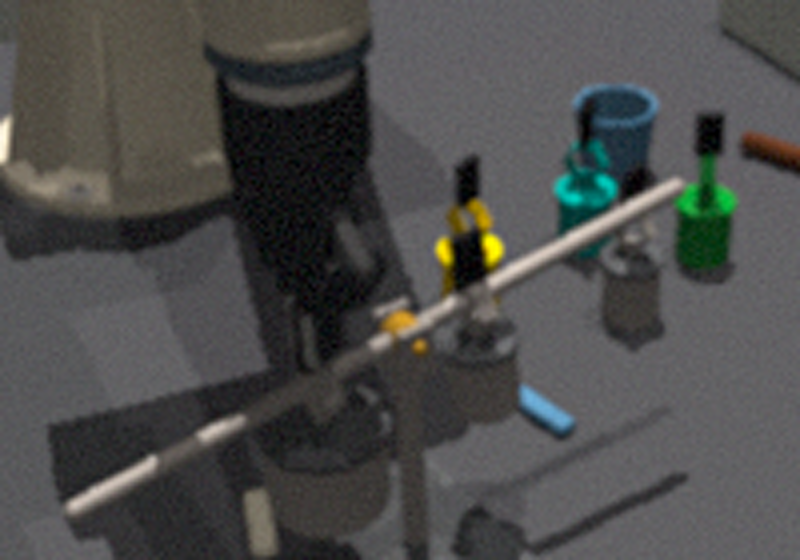

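Call:
step_arm:
  deltas:
    - {"translation": [0,0,0],"rot": [0,0,0]}
    - {"translation": [0,0,0],"rot": [0,0,0]}
  grip: 130

```text
clock: 16.3
eef_pos: [583.7, -83.7, 355.7]
tcp_rot: [3.142, -0.0, 1.657]
contact_force: [-0.0, 0.4, 0.7]
opening: 0.482
```

Call:
step_arm:
  deltas:
    - {"translation": [0,0,-2],"rot": [0,0,0]}
    - {"translation": [0,0,-5],"rot": [0,0,0]}
    - {"translation": [0,0,-6],"rot": [0,0,0]}

```text
clock: 16.68
eef_pos: [584.1, -83.8, 417.4]
tcp_rot: [3.139, 0.0, 1.657]
contact_force: [-0.4, -0.6, -0.4]
opening: 0.489
```

```bash
python3 - <<'E'
from h import *
import pickle
did([0,0,-6]);chk()
g=grab("scene");crop(g,140,150,340,290,4,"s16");f=grab("wrist","w16")
t,s=pickle.load(open("f0.pkl","rb"));tilt_from(s,(157.2,277),(309.7,195.7))
f=grab("top");crop(f,190,160,420,310,3.4,"t16")
E
```

```text
t 16.68 pos [584.1 -83.8 417.4] cmd [583.6 -83.8 415.7] rot [3.139 0.    1.657] cmdrot [3.142 0.    1.657] F [-0.37 -0.55 -0.39] M [-0.   -0.03 -0.01] op 0.489
tilt [ 0.1115  0.5161 -0.2437] res [-0.1  0.   0.1 -0. ]
```

View pics/s16.png

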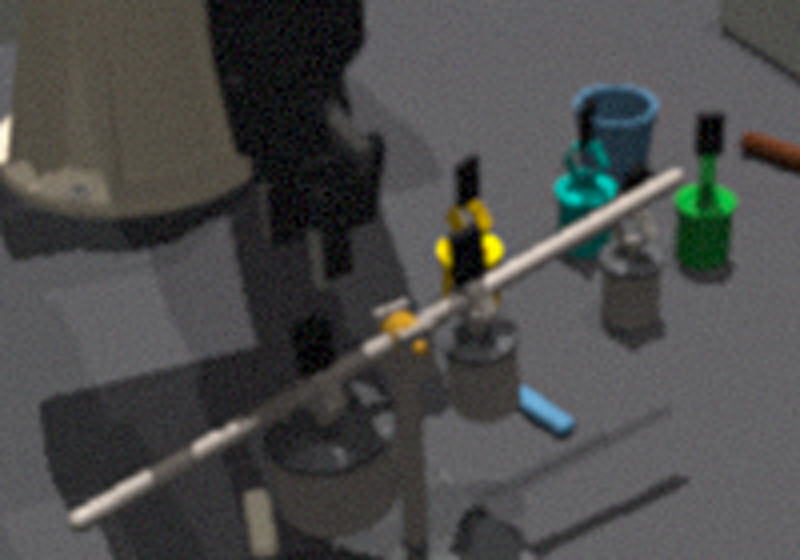

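View pics/w16.png

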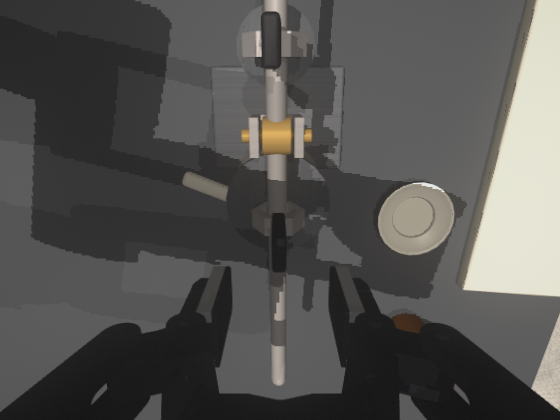

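View pics/t16.png

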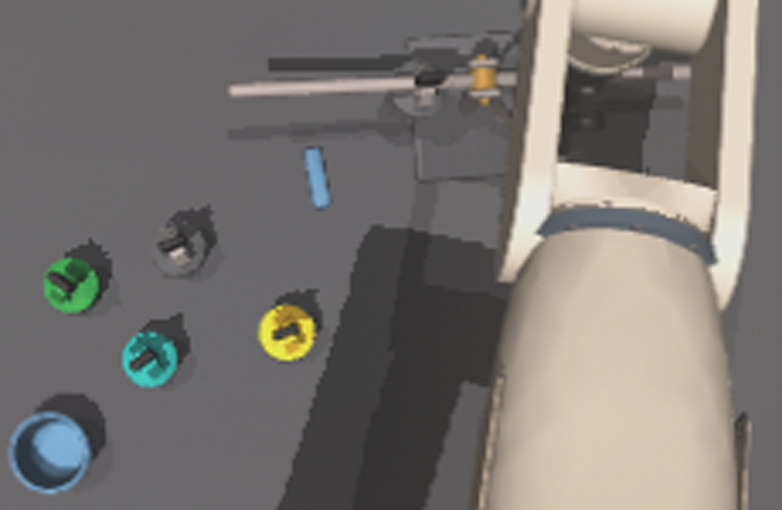

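```bash
python3 - <<'E'
from h import *
import pickle
t,s=pickle.load(open("f0.pkl","rb"));tilt_from(s,(159.,278.7),(309.4,192.4))
delta([440,205,400],1.4)
E
```

```text
tilt [ 0.1507  0.8003 -1.0621] res [-0.5  0.1  0.5 -0.1]
delta t [30.01, -11.82, 1.57] rot [-0.0, 0.0, 0.257] rows >= 5.2
```

Call:
step_arm:
  deltas:
    - {"translation": [4,-2,0],"rot": [0,0,0.05]}
    - {"translation": [9,-4,0],"rot": [0,0,0.1]}
    - {"translation": [14.5,-6,0.5],"rot": [0,0,0.15]}
    - {"translation": [20,-8,1],"rot": [0,0,0.2]}
    - {"translation": [25.5,-10,1.5],"rot": [0,0,0.25]}
    - {"translation": [30,-11.8,1.5],"rot": [0,0,0.25]}
    - {"translation": [30,-11.8,1.5],"rot": [0,0,0.25]}
    - {"translation": [30,-11.8,1.5],"rot": [0,0,0.25]}

```text
clock: 17.82
eef_pos: [440.2, 204.7, 399.9]
tcp_rot: [-3.141, 0.001, 1.408]
contact_force: [-0.8, -0.3, 0.2]
opening: 0.488
```

```bash
python3 - <<'E'
from h import *
import pickle
did([30,-11.8,1.5],[0,0,.25]);chk()
f=grab("wrist","w17");pickle.dump(f,open("w17.pkl","wb"));g=grab("scene");crop(g,140,150,340,290,4,"s17")
E
```

```text
t 17.82 pos [440.2 204.7 399.9] cmd [440.2 204.9 400.7] rot [-3.141e+00  1.000e-03  1.408e+00] cmdrot [3.142 0.    1.407] F [-0.78 -0.26  0.18] M [ 0.02 -0.01  0.01] op 0.488
```

View pics/w17.png

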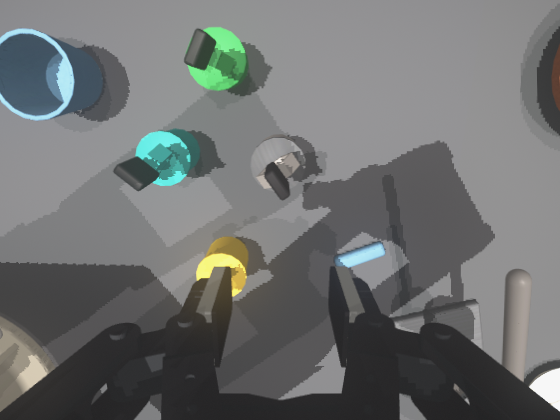

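View pics/s17.png

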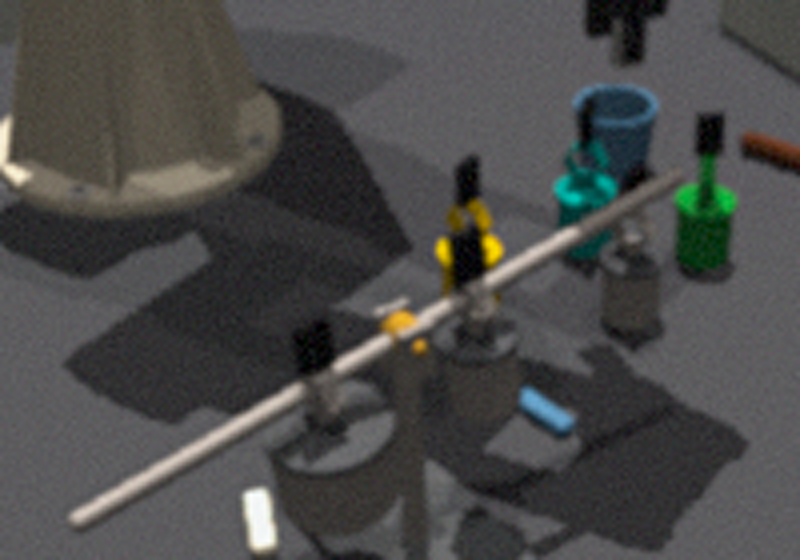

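```bash
python3 - <<'E'
from h import *
import pickle
f=pickle.load(open("w17.pkl","rb"));crop(f,235,125,325,215,7,"w17a")
t,s=pickle.load(open("f0.pkl","rb"));tilt_from(s,(158.8,279.2),(309.2,193.2))
E
```

```text
tilt [ 0.1485  0.6262 -0.4122] res [-0.5  0.1  0.5 -0.1]
```

View pics/w17a.png

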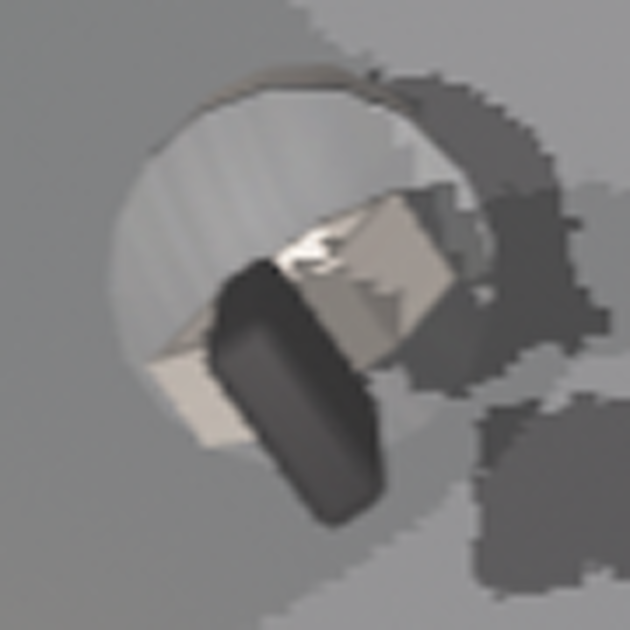

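```bash
python3 - <<'E'
from h import *
import pickle
f=pickle.load(open("w17.pkl","rb"))
u=lambda x,y:(235+x/7-.4,125+y/7-.4)
P=np.array([at_z(f,u(*p),130) for p in [(212,352),(265,325),(385,485),(330,525)]]);print(P.round(1))
c=P.mean(0);d=P[1]-P[2]+P[0]-P[3];a=np.arctan2(-d[0],d[1]);print("tab",c,"ang",a,"lid",at_z(f,u(302,275),64))
im=cv2.cvtColor(f["image"],cv2.COLOR_RGB2BGR)
im=cv2.resize(im[125:215,235:325],None,fx=7,fy=7,interpolation=cv2.INTER_CUBIC)
ex=np.array([np.cos(a),np.sin(a),0]);ey=np.array([-np.sin(a),np.cos(a),0])
for z in (130,94):
    q=[np.array([c[0],c[1],z])+i*4*ex+j*11*ey for i,j in((1,1),(1,-1),(-1,-1),(-1,1))]
    pp=((proj(f,q)-[235,125]+.4)*7).astype(int);cv2.polylines(im,[pp],True,(0,255,0) if z==130 else (0,0,255),1)
cv2.imwrite("pics/ov2.png",im)
E
```

```text
[[434.9 232.9 130. ]
 [440.3 234.6 130. ]
 [449.1 217.3 130. ]
 [443.2 214.2 130. ]]
tab [441.86888001 224.76794844 130.        ] ang 0.44426939315881475 lid [442.16570165 227.21883848  64.        ]
```

View pics/ov2.png

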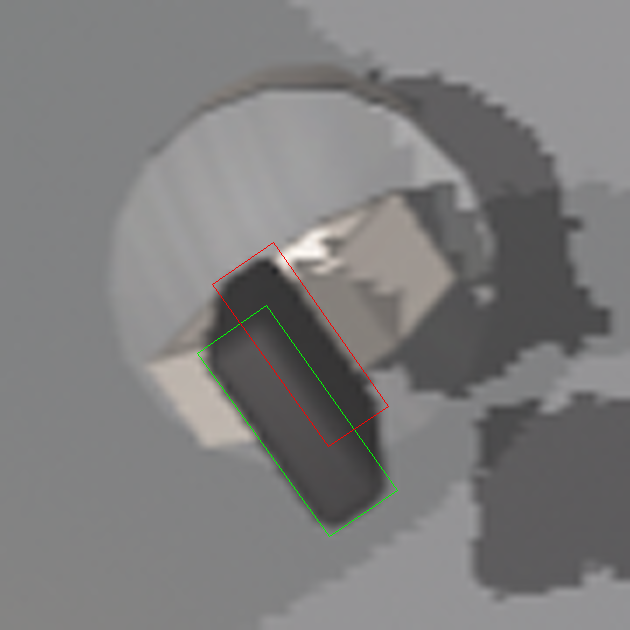

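```bash
python3 - <<'E'
from h import *
delta([442.1,224.8,332],2.013)
E
```

```text
delta t [1.99, -0.13, 6.87] rot [-0.0, 0.0, -0.606] rows >= 3.2
```

Call:
step_arm:
  deltas:
    - {"translation": [1,-0.1,1],"rot": [0,0,-0.15]}
    - {"translation": [2,-0.1,3],"rot": [0,0,-0.3]}
    - {"translation": [2,-0.1,5],"rot": [0,0,-0.45]}
    - {"translation": [2,-0.1,6.9],"rot": [0,0,-0.605]}
    - {"translation": [2,-0.1,6.9],"rot": [0,0,-0.605]}
    - {"translation": [2,-0.1,6.9],"rot": [0,0,-0.605]}

```text
clock: 18.68
eef_pos: [443.2, 224.3, 332.2]
tcp_rot: [3.141, 0.0, 2.007]
contact_force: [-0.5, 0.4, 0.3]
opening: 0.492
```

```bash
python3 - <<'E'
from h import *
did([2,-.1,6.9],[0,0,-.605]);chk()
f=grab("wrist","w18")
E
```

```text
t 18.68 pos [443.2 224.3 332.2] cmd [442.4 224.8 331.7] rot [3.141 0.    2.007] cmdrot [3.142 0.    2.012] F [-0.48  0.37  0.28] M [-0.01  0.02  0.06] op 0.492
```

View pics/w18.png

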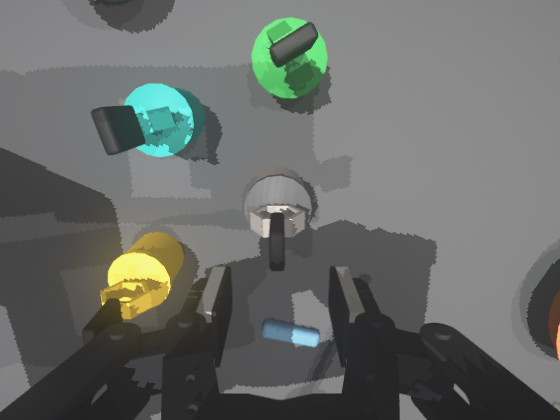

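Call:
step_arm:
  deltas:
    - {"translation": [0,-0.1,2.5],"rot": [0,0,0]}
    - {"translation": [0,-0.1,4.5],"rot": [0,0,0]}
    - {"translation": [0,-0.1,5.7],"rot": [0,0,0]}
    - {"translation": [0,-0.1,5.7],"rot": [0,0,0]}

```text
clock: 19.23
eef_pos: [441.7, 224.3, 274.5]
tcp_rot: [-3.141, -0.0, 2.011]
contact_force: [-0.7, 0.3, -0.3]
opening: 0.493
```

Call:
step_arm:
  deltas:
    - {"translation": [0,0,0],"rot": [0,0,0]}
    - {"translation": [0,0,0],"rot": [0,0,0]}
    - {"translation": [0,0,0],"rot": [0,0,0]}
    - {"translation": [0,0,0],"rot": [0,0,0]}
  grip: 255
  squeeze: 50

```text
clock: 19.73
eef_pos: [441.9, 224.4, 275.5]
tcp_rot: [3.141, -0.0, 2.012]
contact_force: [-1.3, -1.3, 5.6]
opening: 0.082
```

```bash
python3 - <<'E'
from h import *
did([0,-.1,5.7]);chk()
f=grab("wrist","w19")
T=.145
p=barp(252,T);print(p)
delta([441,225,411],2.01);delta([500,235,411],1.85);delta([p[0],p[1],p[2]+196.9-1],1.657)
E
```

```text
t 19.73 pos [441.9 224.4 275.5] cmd [441.5 224.4 274.7] rot [ 3.141 -0.     2.012] cmdrot [3.142 0.    2.012] F [-1.32 -1.28  5.6 ] M [-0.13  0.33  0.07] op 0.082
[555.28185224 219.23393988 206.41209229]
delta t [0.08, -0.02, -13.63] rot [-0.0, 0.0, 0.002] rows >= 2.2
delta t [-1.54, 5.74, -13.63] rot [-0.0, 0.0, 0.162] rows >= 2.4
delta t [-5.32, 10.07, -12.76] rot [-0.0, 0.0, 0.355] rows >= 2.7
```

View pics/w19.png

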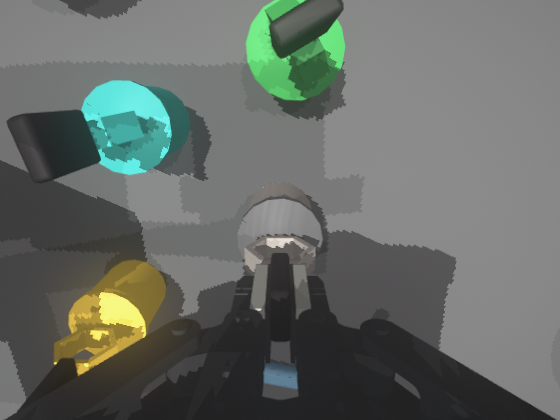

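Call:
step_arm:
  deltas:
    - {"translation": [0,0,-4],"rot": [0,0,0]}
    - {"translation": [0,0,-9],"rot": [0,0,0]}
    - {"translation": [0,1,-12.8],"rot": [0,0,0]}
    - {"translation": [-1.5,4.5,-12.8],"rot": [0,0,0.13]}
    - {"translation": [-3,8,-12.8],"rot": [0,0,0.26]}
    - {"translation": [-5.3,10.1,-12.8],"rot": [0,0,0.355]}
    - {"translation": [-5.3,10.1,-12.8],"rot": [0,0,0.355]}
    - {"translation": [-5.3,10.1,-12.8],"rot": [0,0,0.355]}

```text
clock: 20.78
eef_pos: [555.1, 219.4, 402.4]
tcp_rot: [-3.141, 0.0, 1.657]
contact_force: [0.1, 0.2, -0.9]
opening: 0.081
```

Call:
step_arm:
  deltas:
    - {"translation": [0,0,0],"rot": [0,0,0]}
    - {"translation": [0,0,0],"rot": [0,0,0]}

```text
clock: 21.02
eef_pos: [555.1, 219.8, 402.9]
tcp_rot: [3.142, -0.0, 1.658]
contact_force: [-0.0, -0.8, -0.3]
opening: 0.086
```

```bash
python3 - <<'E'
from h import *
did([-5.3,10.1,-12.8],[0,0,.355]);chk()
f=grab("wrist","w20");g=grab("scene");crop(g,140,150,340,290,4,"s20");crop(g,200,130,340,240,5.5,"s20b")
E
```

```text
t 21.02 pos [555.1 219.8 402.9] cmd [555.5 219.6 402.7] rot [ 3.142 -0.     1.658] cmdrot [3.142 0.    1.657] F [-0.04 -0.85 -0.34] M [-0.02  0.01 -0.03] op 0.086
```

View pics/w20.png

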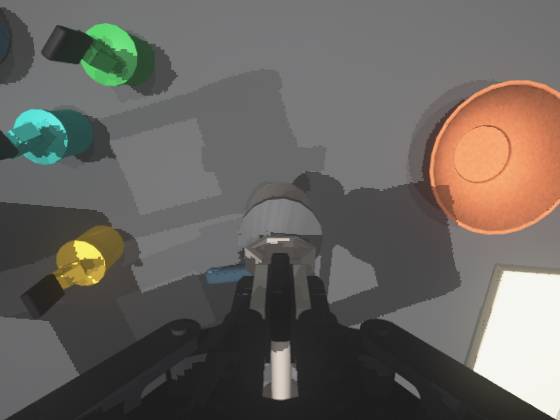

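View pics/s20.png

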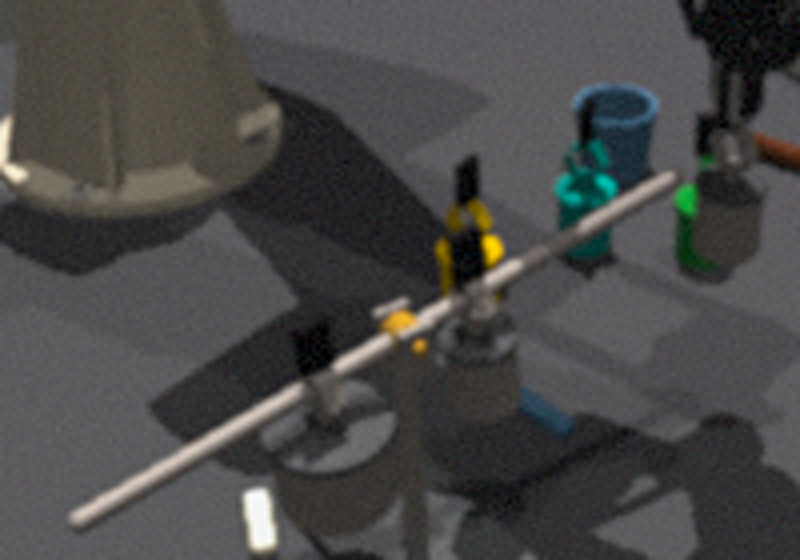

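View pics/s20b.png

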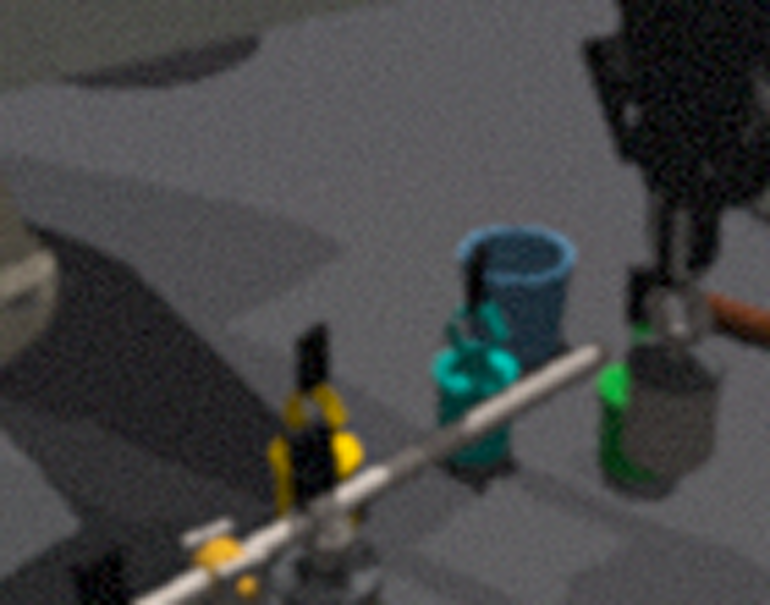

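Call:
step_arm:
  deltas:
    - {"translation": [-1.5,0,0.2],"rot": [0,0,0]}
    - {"translation": [-3,0,0.4],"rot": [0,0,0]}
    - {"translation": [-4.5,0,0.65],"rot": [0,0,0]}
    - {"translation": [-6,0,0.85],"rot": [0,0,0]}
    - {"translation": [-7,0,1.0],"rot": [0,0,0]}
    - {"translation": [-7,0,1.0],"rot": [0,0,0]}

```text
clock: 21.88
eef_pos: [561.8, 148.9, 392.6]
tcp_rot: [-3.141, -0.0, 1.656]
contact_force: [0.9, -0.4, -0.6]
opening: 0.081
```

```bash
python3 - <<'E'
from h import *
did([-7,0,1]);chk()
f=grab("wrist","w21");g=grab("scene");crop(g,200,130,340,240,5.5,"s21b")
E
```

```text
t 21.88 pos [561.8 148.9 392.6] cmd [561.5 149.8 392.7] rot [-3.141 -0.     1.656] cmdrot [3.142 0.    1.657] F [ 0.92 -0.38 -0.64] M [-0.03  0.01  0.02] op 0.081
```

View pics/w21.png

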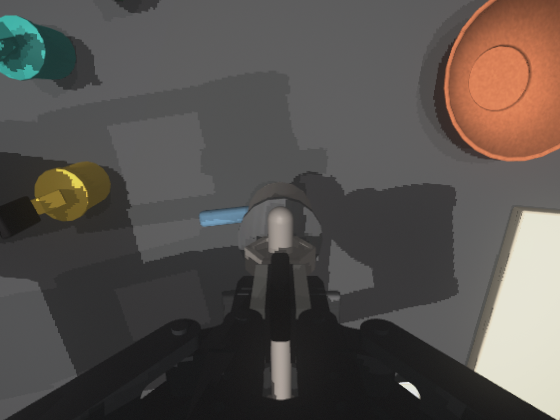

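View pics/s21b.png

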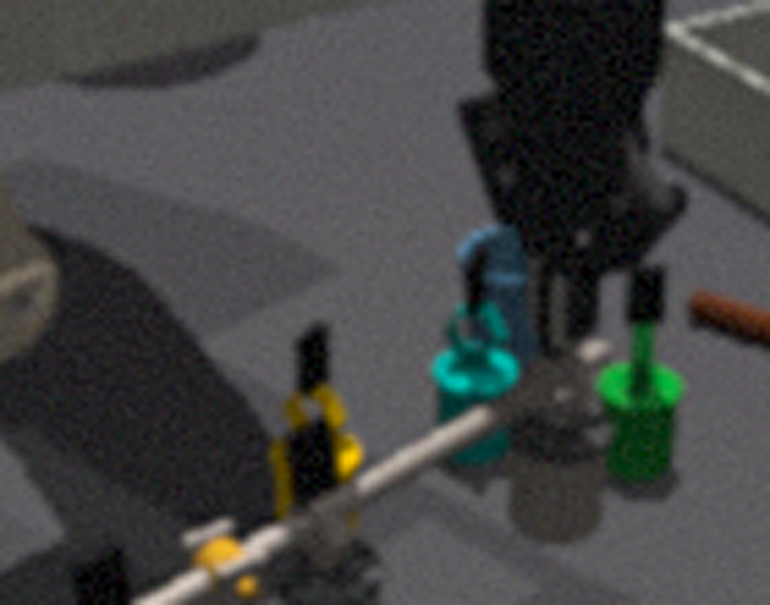

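Call:
step_arm:
  deltas:
    - {"translation": [-2,0,0.3],"rot": [0,0,0]}
    - {"translation": [-4,0,0.6],"rot": [0,0,0]}
    - {"translation": [-6,0,0.85],"rot": [0,0,0]}
    - {"translation": [-6.8,0,1.0],"rot": [0,0,0]}
    - {"translation": [-6.8,0,1.3],"rot": [0,0,0]}
    - {"translation": [-6.8,0,1.6],"rot": [0,0,0]}
    - {"translation": [-6.8,0,1.8],"rot": [0,0,0]}

```text
clock: 22.85
eef_pos: [567.5, 82.5, 374.5]
tcp_rot: [-3.142, -0.0, 1.657]
contact_force: [0.7, 1.3, -0.9]
opening: 0.083
```

Call:
step_arm:
  deltas:
    - {"translation": [0,0,0.2],"rot": [0,0,0]}
    - {"translation": [0,0,0.4],"rot": [0,0,0]}
    - {"translation": [0,0,0.6],"rot": [0,0,0]}
    - {"translation": [0,0,0.8],"rot": [0,0,0]}
    - {"translation": [0,0,0.8],"rot": [0,0,0]}

```text
clock: 23.48
eef_pos: [567.5, 82.0, 366.6]
tcp_rot: [-3.141, 0.0, 1.657]
contact_force: [-1.3, -0.1, -0.2]
opening: 0.087
```

```bash
python3 - <<'E'
from h import *
did([-6.8,0,2.6]);chk()
f=grab("wrist","w22");g=grab("scene");crop(g,140,150,340,290,4,"s22")
E
```

```text
t 23.48 pos [567.5  82.  366.6] cmd [567.4  82.1 366.7] rot [-3.141  0.     1.657] cmdrot [3.142 0.    1.657] F [-1.35 -0.05 -0.23] M [ 0.07  0.03 -0.05] op 0.087
```

View pics/w22.png

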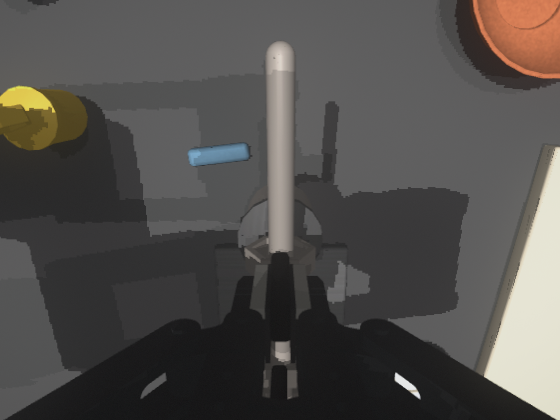

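View pics/s22.png

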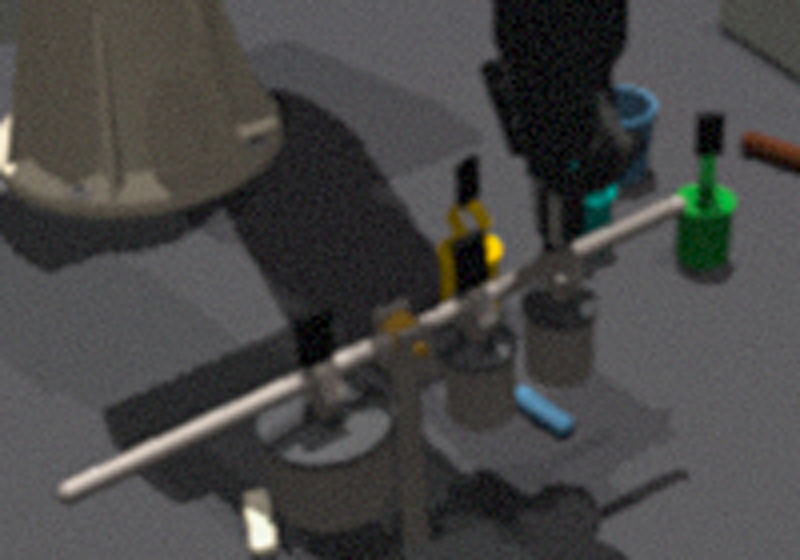

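Call:
step_arm:
  deltas:
    - {"translation": [0,0,0.15],"rot": [0,0,0]}
    - {"translation": [0,0,0.3],"rot": [0,0,0]}
    - {"translation": [0,0,0.45],"rot": [0,0,0]}
    - {"translation": [0,0,0.6],"rot": [0,0,0]}
    - {"translation": [0,0,0.6],"rot": [0,0,0]}

```text
clock: 24.2
eef_pos: [567.5, 82.0, 360.6]
tcp_rot: [-3.142, 0.0, 1.657]
contact_force: [0.5, 0.5, -0.5]
opening: 0.082
```

```bash
python3 - <<'E'
from h import *
did([0,0,.6]);chk()
g=grab("scene");crop(g,140,150,340,290,4,"s23")
E
```

```text
t 24.2 pos [567.5  82.  360.6] cmd [567.4  82.1 360.7] rot [-3.142  0.     1.657] cmdrot [3.142 0.    1.657] F [ 0.52  0.48 -0.45] M [ 0.13 -0.04  0.04] op 0.082
```

View pics/s23.png

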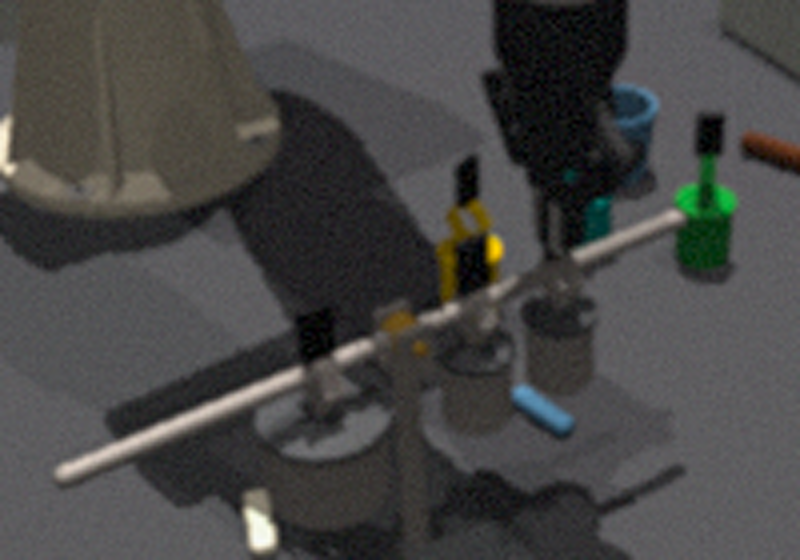

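Call:
step_arm:
  deltas:
    - {"translation": [0,0,0.1],"rot": [0,0,0]}
    - {"translation": [0,0,0.2],"rot": [0,0,0]}
    - {"translation": [0,0,0.3],"rot": [0,0,0]}
    - {"translation": [0,0,0.4],"rot": [0,0,0]}
    - {"translation": [0,0,0.4],"rot": [0,0,0]}

```text
clock: 24.88
eef_pos: [567.5, 82.0, 356.6]
tcp_rot: [3.142, -0.0, 1.657]
contact_force: [0.3, 0.1, 0.6]
opening: 0.082
```

```bash
python3 - <<'E'
from h import *
did([0,0,.4]);chk()
g=grab("scene");crop(g,140,150,340,290,4,"s24")
E
```

```text
t 24.88 pos [567.5  82.  356.6] cmd [567.4  82.1 356.7] rot [ 3.142 -0.     1.657] cmdrot [3.142 0.    1.657] F [0.32 0.12 0.57] M [ 0.16 -0.   -0.04] op 0.082
```

View pics/s24.png

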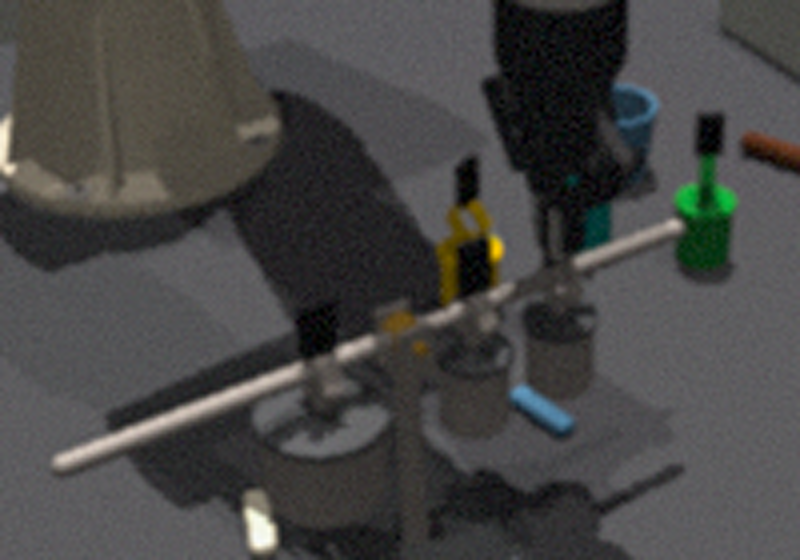

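Call:
step_arm:
  deltas:
    - {"translation": [0,0,0],"rot": [0,0,0]}
    - {"translation": [0,0,0],"rot": [0,0,0]}
  grip: 130

```text
clock: 25.18
eef_pos: [567.5, 81.9, 356.7]
tcp_rot: [-3.141, 0.0, 1.657]
contact_force: [0.0, 0.0, -0.5]
opening: 0.484
```

Call:
step_arm:
  deltas:
    - {"translation": [0,0,-2],"rot": [0,0,0]}
    - {"translation": [0,0,-5],"rot": [0,0,0]}
    - {"translation": [0,0,-6],"rot": [0,0,0]}
    - {"translation": [0,0,-6],"rot": [0,0,0]}

```text
clock: 25.68
eef_pos: [567.6, 82.0, 416.9]
tcp_rot: [3.141, -0.0, 1.657]
contact_force: [-0.4, -0.6, 0.3]
opening: 0.492
```

```bash
python3 - <<'E'
from h import *
did([0,0,-6]);chk()
g=grab("scene");crop(g,140,150,340,290,4,"s25");grab("wrist","w25")
E
```

```text
t 25.68 pos [567.6  82.  416.9] cmd [567.4  82.1 416.7] rot [ 3.141 -0.     1.657] cmdrot [3.142 0.    1.657] F [-0.38 -0.59  0.26] M [0.04 0.02 0.02] op 0.492
```

View pics/s25.png

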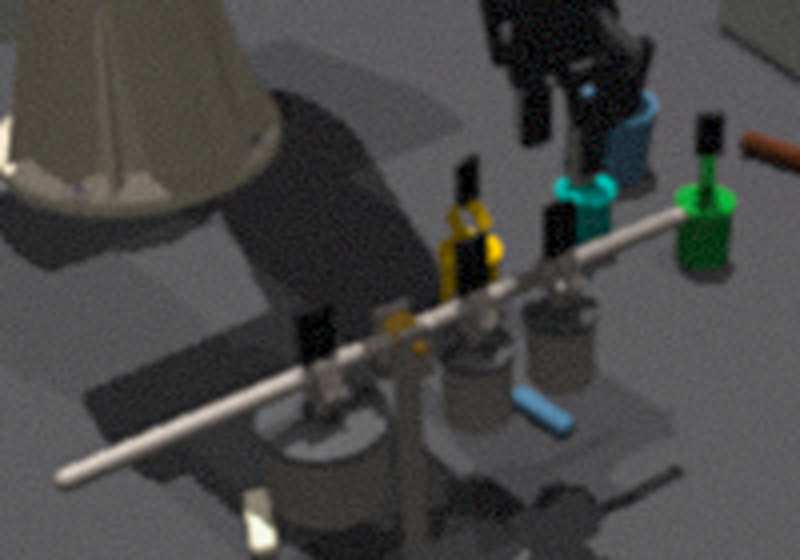

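View pics/w25.png

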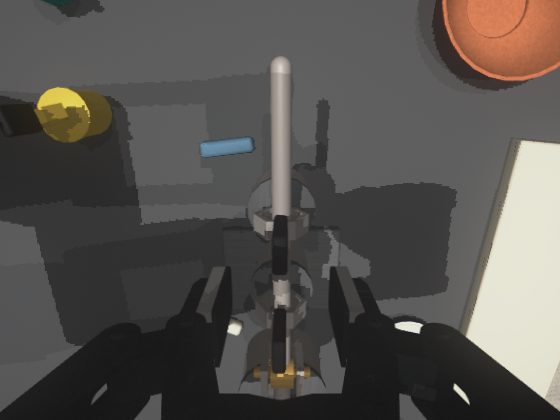

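Call:
step_arm:
  deltas:
    - {"translation": [0,-2,0],"rot": [0,0,0]}
    - {"translation": [0,-6,0],"rot": [0,0,0]}
    - {"translation": [0,-10,0],"rot": [0,0,0]}
    - {"translation": [0,-10,0],"rot": [0,0,0]}
    - {"translation": [0,-10,0],"rot": [0,0,0]}
    - {"translation": [0,-10,0],"rot": [0,0,0]}
    - {"translation": [0,-10,0],"rot": [0,0,0]}
    - {"translation": [0,-10,0],"rot": [0,0,0]}

```text
clock: 26.78
eef_pos: [468.2, 73.4, 416.5]
tcp_rot: [-3.141, 0.0, 1.657]
contact_force: [0.7, 0.1, -0.7]
opening: 0.492
```

```bash
cat >> h.py <<'E'
from scipy.ndimage import map_coordinates
def barfit(frames):
    "tilt from scene frames: gradient edge search of bar profile"
    f=frames[0];im=np.mean([g["image"].astype(float).mean(2) for g in frames],0)
    best=None
    S=np.concatenate([np.arange(-200,-110,3),np.arange(140,200,3)])
    W=np.arange(-14,14.01,.25)
    def center(tl):
        P=proj(f,np.array([barp(s,tl) for s in S]));d=P[-1]-P[0];d/=np.linalg.norm(d);n=np.array([-d[1],d[0]])
        out=[]
        for p in P:
            q=p[None]+W[:,None]*n;v=map_coordinates(im,[q[:,1],q[:,0]],order=1)
            # matched filter: bright 4.5 px wide band
            k=np.where(abs(np.arange(-5,5.01,.25))<2.0,1.,-0.0);k=k-k.mean()
            r=np.correlate(v-v.mean(),k,"same");r[:20]=r[-20:]=-9e9;i=int(np.argmax(r))
            o=W[i]
            if 0<i<len(W)-1:
                den=r[i-1]-2*r[i]+r[i+1]
                if den<0:o+=.25*.5*(r[i-1]-r[i+1])/den
            out.append(o)
        return np.array(out),P,n
    t=0
    for _ in range(6):
        o,P,n=center(t)
        e=1e-3;Pe=proj(f,np.array([barp(s,t+e) for s in S]));g=((Pe-P)@n)/e
        r=least_squares(lambda x:x[0]*g+x[1]-o,[0,0],loss="soft_l1",f_scale=.3)
        t+=r.x[0]
    return t,r.x[1],np.median(abs(r.fun))
E
python3 - <<'E'
from h import *
import pickle
did([0,-10,0]);chk()
t,s=pickle.load(open("f0.pkl","rb"));print("ref",barfit([s]))
fr=[grab("scene") for _ in range(4)]
for g in fr: print(barfit([g]))
print(barfit(fr)); crop(fr[-1],140,150,340,290,4,"s26");grab("top","t26")
E
```

```text
t 26.77 pos [468.2  73.4 416.5] cmd [467.8  73.5 416.7] rot [-3.141  0.     1.657] cmdrot [3.142 0.    1.657] F [ 0.66  0.06 -0.74] M [-0.04  0.02  0.  ] op 0.492
ref (np.float64(0.002469653466039247), np.float64(-0.829340017582942), np.float64(0.0796013941725634))
(np.float64(0.007354204692961194), np.float64(-0.771356469416446), np.float64(0.10445884549433776))
(np.float64(0.007216832089435558), np.float64(-0.7661846505882687), np.float64(0.09287003178989822))
(np.float64(0.007291162173016663), np.float64(-0.7706027309967967), np.float64(0.09703270408904635))
(np.float64(0.007365923767037034), np.float64(-0.7729460396571325), np.float64(0.09438004278510786))
(np.float64(0.007307059738700864), np.float64(-0.7703250443335555), np.float64(0.09830659004690523))
```

View pics/s26.png

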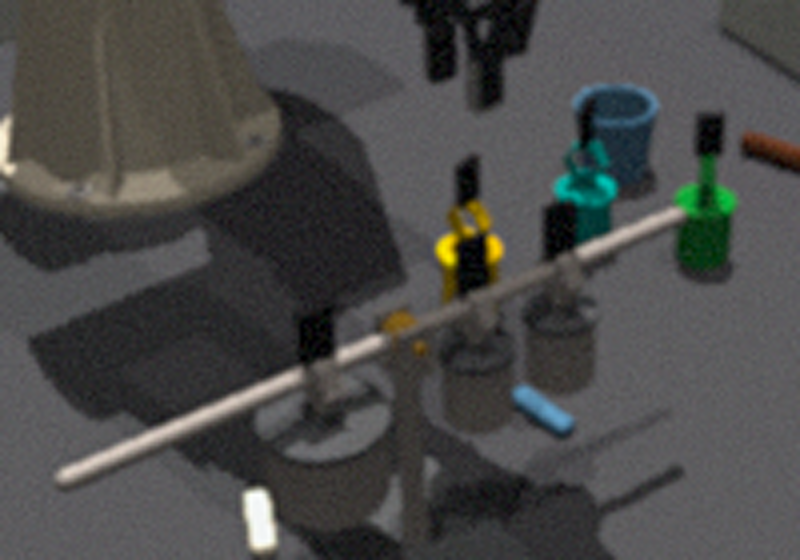

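Call:
step_arm:
  deltas:
    - {"translation": [-2,-3,-3],"rot": [0,0,0]}
    - {"translation": [-4,-8,-5],"rot": [0,0,0]}
    - {"translation": [-4,-8,-5],"rot": [0,0,0]}
    - {"translation": [-4,-8,-5],"rot": [0,0,0]}
    - {"translation": [-4,-8,-5],"rot": [0,0,0]}
    - {"translation": [-4,-8,-5],"rot": [0,0,0]}

```text
clock: 27.78
eef_pos: [392.2, 27.0, 466.2]
tcp_rot: [-3.14, -0.0, 1.657]
contact_force: [-0.4, 0.5, 0.4]
opening: 0.489
```

```bash
python3 - <<'E'
from h import *
did([-4,-8,-5]);chk()
fr=[grab("scene") for _ in range(3)];print(barfit(fr)); f=grab("top");crop(f,190,100,420,310,3.3,"t27")
E
```

```text
t 27.77 pos [392.2  27.  466.2] cmd [391.5  26.7 466.7] rot [-3.14  -0.     1.657] cmdrot [3.142 0.    1.657] F [-0.36  0.55  0.44] M [-0.03  0.03 -0.01] op 0.489
(np.float64(0.007334888755864209), np.float64(-0.7649550526017804), np.float64(0.0902248696173224))
```

View pics/t27.png

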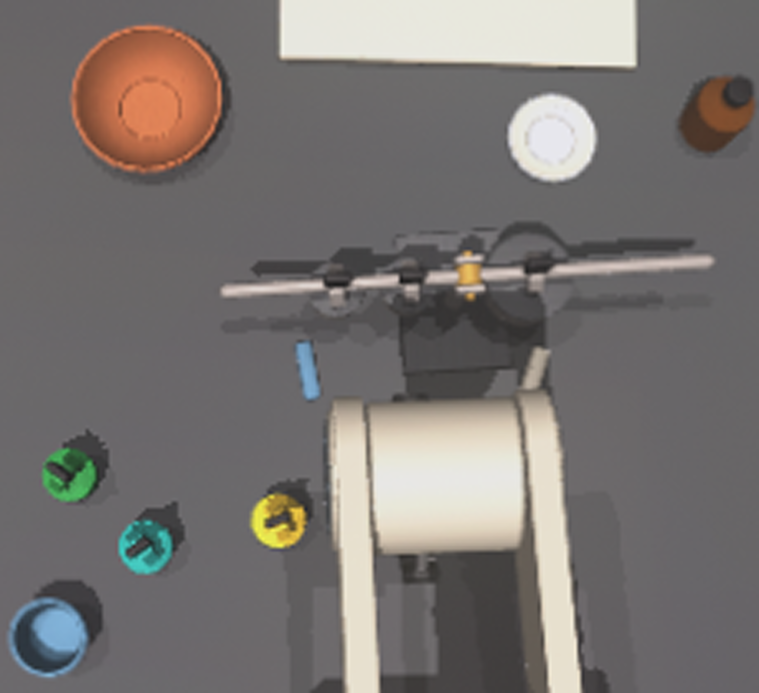

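```bash
python3 -c "
from rig import ticket
print(ticket.sign_off())"
```

```text
the job is handed in; nothing more can be done
None
```

I threaded all three canisters onto the bar in the order asked and handed the job in at about 28 s. From the centre, they hang at roughly 50 mm (first small) and 112 mm (second small) on the left arm, and 54 mm (large) on the right arm. I let go of each one once the wrist force showed its weight was nearly or fully on the bar. For the second small one the force was close to noise, so I judged that release by the bar's tilt as well. The bar's tilt stayed within about 0.15 rad in every picture.

- **Level and still:** with the arm clear, the bar measured about 0.005 rad from its empty position. Two sets of scene pictures a second apart gave the same value. No canister needed sliding, so I left that step out.
- **Accuracy:** that tilt comes from the scene camera alone; the picture fit is good to a few mrad.
- **Surroundings:** in the last scene and top pictures nothing else appeared to have moved. Near the bar I compared positions only for the two chopstick rests, which matched to about half a pixel.
- **Forces:** the highest I saw was about 7 N, while closing the gripper on the large canister's tab.

One move call was refused early on for a missing "rot" entry, and I repeated it. No other check failed or disagreed.

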